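# Rehang the shaker's guard door

## Task

The bottle shaker's guard door has been washed and stands leaning in the draining rack. Hang it back on the shaker: lower both hinge barrels onto the two hinge pins together, without letting it drop, until it sits fully down. Then swing it fully shut and turn the swing latch all the way over so that it lies level across the door, leaving the two bottles and the beaker alone.

Things in the scene. Friction and masses are not known exactly. Their poses are not given: they have to be found in the camera images.
- door: Guard door: steel frame, clear pane; 170 mm wide (y), 190 high (z), 12 thick (x), 0.35 to 0.6 kg. Origin: middle of its lower edge, mid thickness. z up along the panel, y towards the hinge edge, -x its outside. Starts right way up in the rack, inside on the sloping rods, top leaning 0.45 rad from vertical towards the rack's +x. Hung: z vertical; shut: axes parallel to the shaker's.
- door_top (a point): Middle of the door's top edge, mid thickness, 190 mm along z from the origin; axes as the door's. The top rail below it is solid steel, 36 mm high, 12 mm thick, meant to be gripped.
- door_pull (a point): Steel bow pull on the door's outside, near the free edge: this is the middle of its bar, 30 mm out from mid thickness (x = -30), 72 mm from the middle towards the free edge (y = -72), z = 80 mm; the bar is 8 mm thick and runs from z = 50 to 110 mm.
- barrel_low (a point): Centre of the lower mouth of the door's lower hinge barrel; axes as the door's. In the door's frame x = 0, y = 96 mm, z = 35 mm. The barrel is 17 mm outside, 25 mm long, with an 10 mm bore right through along the door's z.
- barrel_high (a point): Same for the upper barrel: mouth at x = 0, y = 96 mm, z = 140 mm in the door's frame, 105 mm above the lower one.
- shaker: Bottle shaker, fixed: white housing 260 mm wide (y), 230 deep (x), 255 high, open in front. Origin: middle of its underside, z up; the front looks to its own -x, front face at x = -115 mm. Hinge pins at the +y side of the front, latch at the -y side. The shut door rests on a 5 mm seal: its outside at x = -132 mm, lower edge 55 mm and top 245 mm above the table.
- pin_low (a point): Foot of the lower hinge pin: centre of the flat shoulder on which the lower barrel comes to rest, 90 mm above the table, at x = -126, y = 96 mm in the shaker's frame; axes as the shaker's. The upright pin is 8 mm in diameter, 22 mm high, its upper 9 mm tapering to a 3 mm tip; below the shoulder is a fixed 16 mm barrel.
- pin_high (a point): Same for the upper pin, 195 mm above the table, straight above the lower one, so both enter their barrels at once. The door can be lowered on at any opening from about 0.6 to 2.2 rad; opened by an angle a it is turned by -a about z from shut (clockwise from above). It swings easily, stays about where it is left, and when let go at shut may drift open up to 8 mm at its edge.
- latch (a joint): Swing latch angle, rad: 0 arm straight up, growing as it turns towards the door and down; 1.57 (its stop) arm level across the shut door, 5 mm in front of the door's outside. Negative: leaning away from the door. Stiff: stays where left; 1.5 N at the knob turns it. Starts between -0.4 and -0.02.
- latch_pivot (a point): Pivot of the latch, beside the door's free edge: x = -137, y = -104, z = 215 mm in the shaker's frame, axes as the shaker's. It turns about the shaker's x. Steel arm 14 mm wide, 5 mm thick, 55 mm long from here, in the plane x = -137 to -142 mm. Its leading edge is a lip bent outwards by 5 mm, which draws the door in the last few mm.
- latch_knob (a point): Middle of the latch's black round knob: 12 mm in diameter, standing out along the shaker's -x from x = -142 to -168 mm, 48 mm from the pivot along the arm. In the shaker's frame it lies at y = -104 + 48 sin(latch), z = 215 + 48 cos(latch) mm, x = -155 mm.
- rack: Stainless draining rack, fixed: base 190 mm (x) by 220 mm (y), origin in the middle of its underside. The door's lower edge stands against a low bar, its middle near x = -30 mm, z = 11 mm; two sloping rods at y = -65 and 65 mm carry the door's inside up to 118 mm along it. Lift the door out along its own z.
- bottle_a: White plastic sample bottle, 54 mm in diameter, 125 mm high, origin in the middle of its underside; bystander.
- bottle_b: Another such sample bottle; bystander.
- beaker: Glass beaker, 70 mm in diameter, 90 mm high, origin in the middle of its underside; bystander.
Things that resemble listed ones, but are neither listed nor needed, are in the scene too. Several things have the shape of the door; the one meant has the colours described above.

How it is judged:
On the way, in this order (a step that is already met when the one before it is completed fails the run):
1. the door hangs upright with both barrels fully down on their pins, still open (distance between barrel_low and pin_low below 0.0045 m and distance between barrel_high and pin_high below 0.0045 m and angle between the x axis of door and the x axis of shaker, either way round above 0.15 rad), for 0.2 s.
2. the door is swung fully shut on its hinges (distance between barrel_low and pin_low below 0.0045 m and distance between barrel_high and pin_high below 0.0045 m and angle between the x axis of door and the x axis of shaker, either way round below 0.06 rad), for 0.2 s.
At the end, for the whole second after the job is handed in: Both barrels fully down on their pins (each barrel's mouth within 4.5 mm of its pin's shoulder centre), the door shut (within 0.06 rad of parallel to the front), the latch level across it (joint above 1.42 rad), the door at rest (all of step 2 and y of door in the frame of shaker below 0.01 m and value of joint latch above 1.42 rad and linear speed of door below 0.02 m/s); the robot touches nothing.
It fails at once if the door is dropped: it moves faster than 0.45 m/s with no finger on it (linear speed of door above 0.45 m/s and contact force between door and the fingers below 0.05 N).
It fails at once if a bottle or the beaker is moved more than 30 mm or tipped (distance of any of bottle_a, bottle_b, beaker from where it was at the start of the episode above 0.03 m or angle between any of bottle_a, bottle_b, beaker's own z axis and vertical above 0.5 rad).
It also fails if it takes over 72 s, if anything falls off the work surface, if the arm or the gripper's body presses on something with over 40 N, if the wrist force passes 120 N, or if a joint passes its speed limit or range.

## Robot

A 6-joint arm with a two-finger parallel gripper is mounted at the origin on the work surface. World frame = base frame: x ahead of the robot, y to its left, z up, the work surface at z = 0. Lengths are in m, angles in rad, forces in N, time in s.
With the tool pointing down it reaches from about 0.35 to 0.775 m from the base axis. Payload 5.5 kg.
Tool frame: the origin (TCP) lies on the mounting face of the last link; the fingertips stand ctrl.nose_length ahead of it and the grasp point (between the pads) lies 155 mm ahead of it (ctrl.nose_length is the distance from the TCP to the fingertips, in m); z points along the fingers, y is the line along which they close (so a half turn about z gives the same grasp; the last joint's range is limited). The gripper opens to 85 mm and grips with 20 to 120 N. Pads are 22 mm wide; open, the fingers measure 114 mm over their backs; the gripper's body (76 mm by 85 mm) begins 54 mm behind the grasp point. The pads swing forward as they close: fully open they stand 13 mm farther back than shut.
Start: joints at [-1.348, 0.313, 0.046, 1.304, 0, 1.431], TCP at [0.204, -0.538, 0.405] pointing down, gripper open.
Joint ranges: [-2.76, 2.76], [-0.86, 1.69], [-1.03, 1.26], [-2.2, 2.34], [-1.47, 1.5], [-3.14, 3.14]. Speed limits (rad/s): [2.57, 2.57, 3.14, 3.14, 3.14, 3.14].

## Interface

Orientations are given as a rotation vector (axis times angle).
In Python, from plant import sensors, viewer, ctrl gives the robot as it stands. The module is installed in compiled form; this text tells all that it offers.
- The arm moves only by the shell command python3 -m handwheel 'ROWS' [FORCE]. ROWS is JSON, a list of rows, each an object of numbers: "tx", "ty", "tz": the shift along the tool's x, y, z scaled (see below); "ax", "ay", "az": the turn, a rotation vector about the tool's x, y, z scaled (see below); "jaw": the gripper's target within -1 to 1 (fully open at 1, half-way at 0, shut at -1). In form: [{"tx": .., "ty": .., "tz": .., "ax": .., "ay": .., "az": .., "jaw": ..}, ...]. A call has 1 to 12 rows; each row is the pose to reach, as a shift and turn from the pose commanded when the call began, along the tool's axes at that moment; what a row does not reach only later rows make up. The controller multiplies each number of a shift by 10 cm and each number of a turn by 45 degrees. A row lasts 1/10 s, in which the tool goes at most 50 mm and 8.59 degrees, less where a joint would pass 70% of its speed; a pose out of reach is approached as far as the arm can. A call with a number of a shift or a turn outside -1 to 1 is refused whole. A call with a gripper value outside its range is refused whole. The fingers move at their own pace and stop on an object; FORCE is the grip in N (left out, the last holds). Time passes only in rows, so rows that repeat a pose let the fingers close. It gives the time, the measured TCP pose, the force, the opening and the grip force at its end, in the units of the state.
- sensors.sense(): the state, without advancing time (a new reading comes with each control period).
- viewer.read_camera(name): name is "scene" or "top" or "wrist"; returns a dict with "pixels" (384x512x3 uint8, blue, green, red), "depth" (384x512 float32, m along the optical axis (not along the pixel's ray), 0 where there is no reading), "intrinsics" (3x3 intrinsics, pixels), "k1" (the pictures are not rectified: a ray, as slopes to the right and down, at radius r is drawn at 1 + k1 r^2 times it, then the intrinsics apply), "cam_to_world" (4x4, takes a point from camera to world coordinates); the wrist camera has in their place "T_tool_cam" (4x4, takes a point from camera to tool coordinates, whose origin is the TCP and whose axes are the flange's). Camera axes: x right, y up, looking along -z (the intrinsics and any distortion apply to the point x, -y, -z); pixel columns grow to the right and rows downward; lengths in m; the calibration is good to about 2 mm. A picture is of the moment at which its call begins: read the wrist's pose just before it.
- ctrl.job_done(): hands the job in; it is judged then, once.
Trained networks look in the newest picture that a camera, given by its name, has taken for a name from the list of things; names that differ only in an ending like _2 or _b are one class to them, and where a whole thing is asked for, a point or a joint stands for the part that bears it (a point fixed in the world has none). Each returns a list of dicts, best first, with "score" (0 to 1); they miss things now and then, are a little off and sometimes report something else, mostly with a low value. They report only what shows in the picture. A call takes as long as a camera call. They do not tell look-alikes from the thing itself.
- viewer.masks_of(thing, camera): "mask" (384x512 bool, what is visible of it) and "rect" ([left, top, right, bottom] as shares, 0 to 1, of the picture: columns of its width, rows of its height, round what is visible of it).
- viewer.mark_of(thing, camera): "position" ([row, column] as shares, 0 to 1, of the picture: columns of its width, rows of its height: a listed point, or the origin of a listed thing).
The state is a dict: "clock": time; "joint_positions": joint angles; "qvel": joint speeds; "tau": joint torques, N m; "eef_pos": TCP position; "tcp_rot": TCP orientation; "wrist_force": force on the tool from outside, world axes, zero at the start; "moment": the same for the moment, N m; "width": opening from 0.0 (shut) to 1.0 (fully open); "finger_force": force on a finger pad.
Only numpy, scipy, OpenCV 4.12 (cv2) and the standard library are available. Lean on these libraries where they do the work, as an engineer would, in place of code of your own. Each camera call takes 0.05 s, during which the arm holds its last target. There are 200 camera calls.

## Working session

There is one attempt and no reset: what is moved stays moved. The work goes in short steps, Python scripts to look and compute and a shell command to move; the robot and the scene stay as the last step left them, time stands still between calls to the robot, and variables do not carry over. Pictures are saved under pics/ and viewed, at most 10 in all, crops included, and the job is handed in when it is done.

```bash
mkdir -p pics; cat > h.py <<'E'
import numpy as np, cv2
from scipy.spatial.transform import Rotation as R
from plant import sensors, viewer, ctrl
def cam(name):
    s=sensors.sense(); c=viewer.read_camera(name)
    if 'cam_to_world' in c: T=np.array(c['cam_to_world'])
    else:
        W=np.eye(4); W[:3,:3]=R.from_rotvec(s['tcp_rot']).as_matrix(); W[:3,3]=s['eef_pos']
        T=W@np.array(c['T_tool_cam'])
    c['T']=T; return c
def dirs(c,uv):
    uv=np.asarray(uv,float).reshape(-1,1,2); K=np.array(c['intrinsics'])
    return cv2.undistortPoints(uv,K,np.array([c['k1'],0,0,0.])).reshape(-1,2)
def world(c,uv,d):
    p=dirs(c,uv); d=np.asarray(d,float).reshape(-1)
    P=np.c_[p[:,0]*d,-p[:,1]*d,-d]
    return P@c['T'][:3,:3].T+c['T'][:3,3]
def proj(c,X):
    X=np.atleast_2d(X); P=(X-c['T'][:3,3])@c['T'][:3,:3]
    p=np.c_[P[:,0]/-P[:,2],-P[:,1]/-P[:,2]]; r=(p**2).sum(1)
    p=p*(1+c['k1']*r)[:,None]; K=np.array(c['intrinsics'])
    return np.c_[p[:,0]*K[0,0]+K[0,2],p[:,1]*K[1,1]+K[1,2]]
def ray(c,uv):
    p=dirs(c,uv)[0]; d=c['T'][:3,:3]@np.array([p[0],-p[1],-1]); return c['T'][:3,3],d
def cloud(c,mask):
    v,u=np.nonzero(mask&(c['depth']>0)); return world(c,np.c_[u,v],c['depth'][v,u])
def pose(s=None):
    s=s or sensors.sense(); W=np.eye(4); W[:3,:3]=R.from_rotvec(s['tcp_rot']).as_matrix(); W[:3,3]=s['eef_pos']; return W
def rel(target,W=None):
    "shift/turn numbers (scaled) from current pose to target 4x4"
    W=pose() if W is None else W; D=np.linalg.inv(W)@target
    print('t',np.round(D[:3,3]/.1,3),'a',np.round(R.from_matrix(D[:3,:3]).as_rotvec()/(np.pi/4),3))
E
cat > a.py <<'E'
from h import *
np.set_printoptions(precision=4,suppress=True)
ims=[]
for n in ['scene','top']:
    c=cam(n); im=c['pixels'].copy(); print(n,c['T'][:3,3],c['k1'],c['intrinsics'][0][0])
    for t in ['door','shaker','rack','bottle_a','beaker']:
        for m in viewer.masks_of(t,n):
            if m['score']<.2: continue
            P=cloud(c,m['mask']); q=np.array(m['rect'])*[512,384,512,384]
            print(t,round(m['score'],2),q.round(),m['mask'].sum(),np.median(P,0) if len(P) else '')
    for t in ['door','door_top','door_pull','barrel_low','barrel_high','shaker','pin_low','pin_high','latch_pivot','latch_knob','rack','bottle_a','beaker']:
        for m in viewer.mark_of(t,n):
            if m['score']<.2: continue
            v,u=np.array(m['position'])*[384,512]; d=c['depth'][int(min(v,383)),int(min(u,511))]
            print(' mark',t,round(m['score'],2),round(u),round(v),world(c,[u,v],d)[0])
    cv2.imwrite(f'pics/{n}0.png',cv2.resize(im,(800,600)))
print(ctrl.nose_length,sensors.sense())
E
python3 a.py
```

```text
scene [ 0.9706 -0.9024  1.0123] -0.13760101156073976 421.024471995997
door 0.91 [207. 188. 278. 236.] 988 [ 0.4828 -0.2027  0.1259]
door 0.85 [242. 117. 304. 159.] 1435 [0.2961 0.2847 0.0119]
door 0.76 [102. 190. 180. 238.] 2401 [ 0.165  -0.3021  0.0116]
door 0.61 [101. 314. 178. 384.] 4796 [ 0.4767 -0.6598  0.0123]
shaker 0.89 [314.  90. 423. 200.] 8332 [0.6792 0.2571 0.193 ]
rack 0.56 [194. 203. 286. 271.] 2599 [ 0.4955 -0.2084  0.0086]
rack 0.55 [312.  90. 423. 198.] 8333 [0.6792 0.2567 0.1932]
bottle_a 0.76 [335. 210. 359. 248.] 537 [ 0.7654 -0.0433  0.0715]
bottle_a 0.72 [142. 250. 166. 285.] 650 [ 0.3826 -0.4581  0.0727]
bottle_a 0.51 [313.  88. 421. 197.] 8371 [0.6793 0.2569 0.1918]
beaker 0.62 [249. 279. 276. 319.] 789 [ 0.6749 -0.3774  0.0565]
 mark door 0.95 166 220 [ 0.2459 -0.2783  0.0131]
 mark door 0.94 250 142 [0.2459 0.2194 0.0142]
 mark door 0.91 234 219 [ 0.4807 -0.2295  0.1121]
 mark door 0.87 139 318 [ 0.4201 -0.5867  0.0105]
 mark door 0.64 319 147 [0.5222 0.2528 0.0884]
 mark door 0.34 272 199 [ 0.4714  0.0092 -0.0039]
 mark door 0.26 264 206 [ 0.5247 -0.1336  0
[... 3767 characters left out ...]
 mark bottle_a 0.66 225 130 [ 0.7449 -0.0178  0.0912]
 mark bottle_a 0.61 343 236 [ 0.3779 -0.4314  0.0986]
 mark beaker 0.62 325 161 [ 0.6439 -0.3753  0.0733]
 mark beaker 0.26 268 212 [ 0.4599 -0.1744  0.0547]
0.1734 {'clock': 1.9, 'joint_positions': array([-1.3476,  0.3132,  0.0461,  1.3036,  0.    ,  1.4312]), 'qvel': array([-0.0007, -0.0008, -0.0013, -0.002 ,  0.0002, -0.001 ]), 'tau': array([ -0.0007, -48.0452,  29.8804,   0.0005,  -0.0002,   0.    ]), 'eef_pos': array([ 0.2041, -0.5376,  0.4047]), 'tcp_rot': array([3.0899, 0.5668, 0.    ]), 'wrist_force': array([ 0.2346, -0.0441, -0.566 ]), 'moment': array([ 0.018 , -0.0796,  0.0381]), 'finger_force': 0.0, 'width': 0.9997371043318726}
```

View pics/scene0.png

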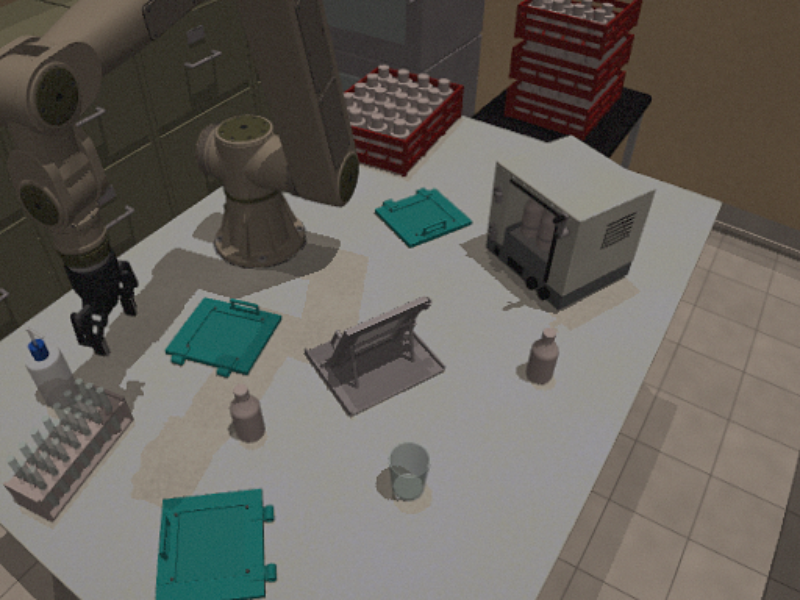

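View pics/top0.png

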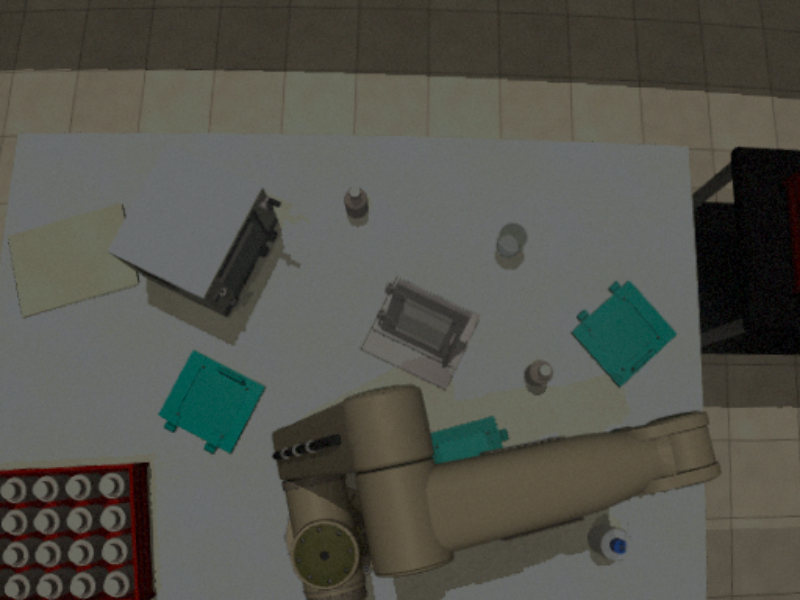

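Steel door at (385,330) of the 800x600 scene picture, leaning in the rack, is the one meant. The look-alikes are the three teal panels at (225,335), (425,215) and (210,545). The shaker is at (570,220), with its dark front facing the robot. Next: a coarse fit of both poses from the marks already taken.

```bash
cat >> h.py <<'E'
from scipy.optimize import least_squares
PD=dict(door=(0,0,0),door_top=(0,0,.19),door_pull=(-.03,-.072,.08),barrel_low=(0,.096,.035),barrel_high=(0,.096,.14))
PS=dict(shaker=(0,0,0),pin_low=(-.126,.096,.09),pin_high=(-.126,.096,.195),latch_pivot=(-.137,-.104,.215))
def Td(p):  # x,y,z,yaw,lean
    T=np.eye(4); T[:3,:3]=R.from_euler('ZY',[p[3],p[4]]).as_matrix(); T[:3,3]=p[:3]; return T
def ap(T,x): return np.atleast_2d(x)@T[:3,:3].T+T[:3,3]
E
python3 - <<'E'
from h import *
np.set_printoptions(precision=4,suppress=True)
C={n:cam(n) for n in ['scene','top']}
# leaning door
M=[('scene','door',234,219),('scene','door_top',249,198),('scene','door_pull',213,216),('scene','barrel_low',264,209),('scene','barrel_high',274,200),
('top','door',267,221),('top','door_top',278,190),('top','door_pull',285,223),('top','barrel_low',244,202),('top','barrel_high',251,189)]
f=lambda p:np.concatenate([proj(C[n],ap(Td([*p,.45]),PD[t]))[0]-[u,v] for n,t,u,v in M])
r=least_squares(f,[.43,-.18,.011,-.47],loss='soft_l1'); print('door',r.x,r.fun.reshape(-1,2).round(1).tolist())
M=[('scene','pin_high',320,123),('scene','pin_low',318,148),('scene','latch_pivot',360,153),('scene','shaker',356,172),('top','pin_low',150,193),('top','pin_high',144,191),('top','latch_pivot',174,131),('top','shaker',142,161)]
f=lambda p:np.concatenate([proj(C[n],ap(Td([p[0],p[1],0,p[2],0]),PS[t]))[0]-[u,v] for n,t,u,v in M])
r=least_squares(f,[.65,.28,1.05],loss='soft_l1'); print('shaker',r.x,r.fun.reshape(-1,2).round(1).tolist())
for n in C:
    m=viewer.masks_of('shaker',n)[0]['mask']; P=cloud(C[n],m); Q=P[abs(P[:,2]-.255)<.008]
    b=cv2.minAreaRect((Q[:,:2]*1000).astype(np.float32)); print(n,b)
    m=[x for x in viewer.masks_of('door',n) if 170<x['mask'].nonzero()[0].mean()<225 and 225<x['mask'].nonzero()[1].mean()<300]
    for x in m[:1]:
        P=cloud(C[n],x['mask']); P=P[P[:,2]>.03]; 
        for k in range(4):
            c=P.mean(0); nn=np.linalg.svd(P-c,full_matrices=False)[2][2]; P=P[abs((P-c)@nn)<.006]
        print(n,len(P),c,nn,'lean',np.arcsin(abs(nn[2])),'yaw',np.arctan2(nn[1],nn[0]))
E
```

```text
door [ 0.4403 -0.1685  0.0125 -0.4584] [[0.6, 4.6], [-1.1, 3.4], [1.3, -0.9], [-1.0, -0.1], [-2.1, -3.7], [-1.5, -1.7], [0.6, 0.3], [1.1, 0.7], [-0.4, -0.1], [-1.4, -3.5]]
shaker [0.6588 0.3108 1.1462] [[-0.2, 1.3], [-1.6, 0.5], [-1.4, -1.6], [-0.2, -1.7], [0.3, -1.9], [0.1, -5.8], [0.1, 0.8], [-4.6, -2.7]]
scene ((643.2520141601562, 292.11505126953125), (283.6815490722656, 266.2330322265625), 65.9895248413086)
scene 770 [ 0.4914 -0.1953  0.127 ] [-0.8137  0.3833  0.437 ] lean 0.45220963090264155 yaw 2.7013484892372226
top ((648.5838012695312, 304.76513671875), (266.9183044433594, 261.9478759765625), 65.18370056152344)
top 1400 [ 0.4819 -0.1817  0.1137] [-0.8301  0.3648  0.4218] lean 0.435425885065534 yaw 2.72750319688431
```

```bash
cat >> h.py <<'E'
FL=np.array([[0,1,0,0],[1,0,0,0],[0,0,-1,0],[0,0,0,1.]])  # tool axes in door axes
def tool_for(Tdoor,yoff,below):  # grasp point at door (0,yoff,.19-below)
    G=FL.copy(); G[:3,3]=[0,yoff,.19-below+.155]; return Tdoor@G
E
python3 - <<'E'
from h import *
T=tool_for(Td([.4403,-.1685,.0125,-.44,.45]),0,-.08); print(T[:3,3]); rel(T)
W=pose(); print(W.round(3))
E
```

```text
[ 0.60755271 -0.24723932  0.39519002]
t [ 4.803 -1.283  0.095] a [ 0.544 -0.22  -0.961]
[[ 0.935  0.355  0.     0.204]
 [ 0.355 -0.935 -0.    -0.538]
 [-0.     0.    -1.     0.405]
 [ 0.     0.     0.     1.   ]]
```

```bash

python3 -m handwheel '[{"tx":0.5,"ty":-0.13},{"tx":1,"ty":-0.26}]'
python3 -m handwheel '[{"tx":0.5,"ty":-0.13},{"tx":1,"ty":-0.26}]'
python3 -m handwheel '[{"tx":0.5,"ty":-0.13},{"tx":1,"ty":-0.26}]'
python3 -m handwheel '[{"tx":0.5,"ty":-0.13},{"tx":1,"ty":-0.26}]'
python3 -m handwheel '[{"tx":0.8,"ty":-0.24,"tz":0.1,"ax":0.54,"ay":-0.22,"az":-0.96},{"tx":0.8,"ty":-0.24,"tz":0.1,"ax":0.54,"ay":-0.22,"az":-0.96},{"tx":0.8,"ty":-0.24,"tz":0.1,"ax":0.54,"ay":-0.22,"az":-0.96},{"tx":0.8,"ty":-0.24,"tz":0.1,"ax":0.54,"ay":-0.22,"az":-0.96},{"tx":0.8,"ty":-0.24,"tz":0.1,"ax":0.54,"ay":-0.22,"az":-0.96},{"tx":0.8,"ty":-0.24,"tz":0.1,"ax":0.54,"ay":-0.22,"az":-0.96},{"tx":0.8,"ty":-0.24,"tz":0.1,"ax":0.54,"ay":-0.22,"az":-0.96}]'
python3 - <<'E'
from h import *
np.set_printoptions(precision=4,suppress=True)
c=cam('wrist'); cv2.imwrite('pics/w1.png',c['pixels']); print(c['T_tool_cam'],sensors.sense()['joint_positions'],sensors.sense()['clock'])
T0=Td([.4403,-.1685,.0125,-.44,.45])
for t in PD: print(t,proj(c,ap(T0,PD[t]))[0].round(),[((np.array(m['position'])*[384,512]).round(1)[::-1],round(m['score'],2)) for m in viewer.mark_of(t,'wrist')])
E
```

```text
[[ 0.0002  0.9648  0.2629  0.0682]
 [ 1.     -0.0001 -0.0004  0.0001]
 [-0.0004  0.2629 -0.9648  0.0307]
 [ 0.      0.      0.      1.    ]] [-1.3476  0.3132  0.0461  1.3036 -0.      1.4312] 2.25
door [  -7. -185.] [(array([372.2,   0. ]), 0.78), (array([45.3, 33.4]), 0.72)]
door_top [236. 147.] [(array([ 57.3, 204.6]), 0.92)]
door_pull [ -15. -211.] [(array([476.6,  33.1]), 0.72)]
barrel_low [ -72. -266.] [(array([129.1,  75.9]), 0.65)]
barrel_high [144.  12.] [(array([132.5, 173.5]), 0.75)]invalid input
invalid input
invalid input
invalid input
invalid input
```

View pics/w1.png

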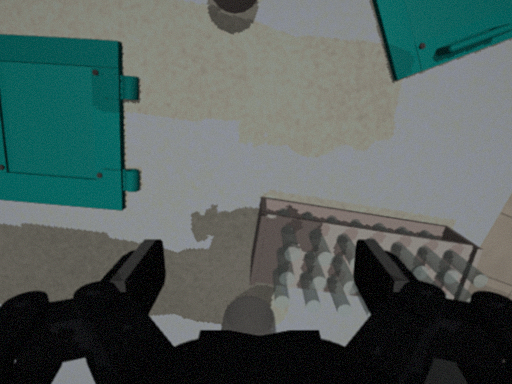

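The wrist picture shows only teal panels, since the arm has not moved: the rows were refused. I will type every key.

```bash

python3 -m handwheel '[{"tx":0.5,"ty":-0.13,"tz":0,"ax":0,"ay":0,"az":0,"jaw":1},{"tx":1,"ty":-0.26,"tz":0,"ax":0,"ay":0,"az":0,"jaw":1}]'
python3 -m handwheel '[{"tx":0.5,"ty":-0.13,"tz":0,"ax":0,"ay":0,"az":0,"jaw":1},{"tx":1,"ty":-0.26,"tz":0,"ax":0,"ay":0,"az":0,"jaw":1}]'
python3 -m handwheel '[{"tx":0.5,"ty":-0.13,"tz":0,"ax":0,"ay":0,"az":0,"jaw":1},{"tx":1,"ty":-0.26,"tz":0,"ax":0,"ay":0,"az":0,"jaw":1}]'
python3 -m handwheel '[{"tx":0.5,"ty":-0.13,"tz":0,"ax":0,"ay":0,"az":0,"jaw":1},{"tx":1,"ty":-0.26,"tz":0,"ax":0,"ay":0,"az":0,"jaw":1}]'
python3 -m handwheel '[{"tx":0.3,"ty":-0.1,"tz":0.1,"ax":0.1,"ay":-0.04,"az":-0.19,"jaw":1},{"tx":0.6,"ty":-0.2,"tz":0.1,"ax":0.3,"ay":-0.12,"az":-0.5,"jaw":1},{"tx":0.8,"ty":-0.24,"tz":0.1,"ax":0.54,"ay":-0.22,"az":-0.96,"jaw":1},{"tx":0.8,"ty":-0.24,"tz":0.1,"ax":0.54,"ay":-0.22,"az":-0.96,"jaw":1},{"tx":0.8,"ty":-0.24,"tz":0.1,"ax":0.54,"ay":-0.22,"az":-0.96,"jaw":1},{"tx":0.8,"ty":-0.24,"tz":0.1,"ax":0.54,"ay":-0.22,"az":-0.96,"jaw":1},{"tx":0.8,"ty":-0.24,"tz":0.1,"ax":0.54,"ay":-0.22,"az":-0.96,"jaw":1},{"tx":0.8,"ty":-0.24,"tz":0.1,"ax":0.54,"ay":-0.22,"az":-0.96,"jaw":1}]'
cat > m.py <<'E'
from h import *
np.set_printoptions(precision=4,suppress=True)
import sys
c=cam('wrist'); cv2.imwrite(sys.argv[1],c['pixels']); s=sensors.sense(); print(s['joint_positions'],s['clock'])
T0=Td([.4403,-.1685,.0125,-.44,.45])
for t in PD: print(t,proj(c,ap(T0,PD[t]))[0].round(),[((np.array(m['position'])*[384,512]).round(1)[::-1],round(m['score'],2)) for m in viewer.mark_of(t,'wrist')])
rel(tool_for(T0,0,-.08))
for m in viewer.masks_of('door','wrist')[:2]:
    P=cloud(c,m['mask']); print(m['score'],m['mask'].sum(),m['rect'])
    for k in range(5):
        q=P.mean(0); nn=np.linalg.svd(P-q,full_matrices=False)[2][2]; P=P[abs((P-q)@nn)<(.006 if k<3 else .003)]
    nn*=np.sign(-nn[0]); print(len(P),q,nn,'lean',np.arcsin(nn[2]),'yaw',np.arctan2(-nn[1],-nn[0]),'model plane dist',(ap(np.linalg.inv(T0),q)))
E
python3 m.py pics/w2.png
```

```text
clock: 2.7
eef_pos: [0.2854, -0.4799, 0.4045]
tcp_rot: [3.091, 0.561, 0.0]
wrist_force: [1.4, -0.1, -0.5]
width: 1.001
finger_force: 0.0
clock: 2.9
eef_pos: [0.3683, -0.4207, 0.4049]
tcp_rot: [3.09, 0.565, 0.0]
wrist_force: [1.4, 0.2, -0.5]
width: 1.001
finger_force: 0.0
clock: 3.1
eef_pos: [0.4501, -0.3626, 0.4049]
tcp_rot: [3.089, 0.566, 0.0]
wrist_force: [0.0, -1.3, -0.0]
width: 0.999
finger_force: 0.0
clock: 3.3
eef_pos: [0.5317, -0.3046, 0.4049]
tcp_rot: [3.09, 0.567, 0.0]
wrist_force: [0.9, -0.6, 0.3]
width: 1.001
finger_force: 0.0
clock: 4.1
eef_pos: [0.597, -0.2555, 0.394]
tcp_rot: [-2.322, -1.467, 0.335]
wrist_force: [-0.5, 0.9, -0.5]
width: 1.0
finger_force: 0.0
[-0.521   0.7317  0.6377  1.9205 -0.0355  1.5013] 4.15
door [261. 150.] [(array([190.6, 255.8]), 0.87)]
door_top [263. 192.] [(array([262.2, 192.2]), 0.71)]
door_pull [233. 230.] [(array([232.7, 226.7]), 0.83)]
barrel_low [261.  64.] [(array([207.2, 312.6]), 0.74)]
barrel_high [262.  47.] [(array([176.1, 338.7]), 0.88), (array([258.6,  48.2]), 0.58)]
t [ 0.121  0.063 -0.027] a [ 0.006  0.001 -0.003]
0.95 5592 [0.4443, 0.0727, 0.5307, 0.7945]
2596 [ 0.5151 -0.1897  0.1761] [-0.7171  0.3341  0.6117] lean 0.6582436114533385 yaw -0.4360343552458635 model plane dist [[-0.0021  0.0127  0.1807]]
0.66 5343 [0.2037, 0.5453, 0.4371, 0.8958]
953 [ 0.2026 -0.304   0.0115] [-0.1393 -0.0008  0.9903] lean 1.4310422770897748 yaw 0.006095848556939077 model plane dist [[-0.1412 -0.2239 -0.0693]]
```

View pics/w2.png

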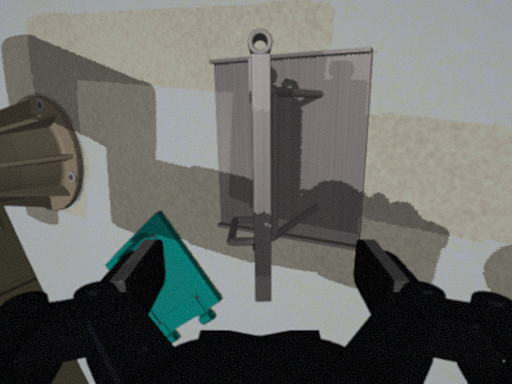

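The view shows the grey door edge-on: rail at column 262, rows 55–300, barrel mouth at (260,42), bow pull at (240,230). The model fits within about 2 px. Descend and grip.

```bash

python3 -m handwheel '[{"tx":0.12,"ty":0.05,"tz":0.2,"ax":0,"ay":0,"az":0,"jaw":1},{"tx":0.12,"ty":0.05,"tz":0.5,"ax":0,"ay":0,"az":0,"jaw":1},{"tx":0.12,"ty":0.05,"tz":0.75,"ax":0,"ay":0,"az":0,"jaw":1},{"tx":0.12,"ty":0.05,"tz":0.92,"ax":0,"ay":0,"az":0,"jaw":1},{"tx":0.12,"ty":0.05,"tz":0.92,"ax":0,"ay":0,"az":0,"jaw":0.2}]' 80
python3 -m handwheel '[{"tx":0,"ty":0,"tz":0,"ax":0,"ay":0,"az":0,"jaw":-0.2},{"tx":0,"ty":0,"tz":0,"ax":0,"ay":0,"az":0,"jaw":-0.5},{"tx":0,"ty":0,"tz":0,"ax":0,"ay":0,"az":0,"jaw":-1},{"tx":0,"ty":0,"tz":0,"ax":0,"ay":0,"az":0,"jaw":-1},{"tx":0,"ty":0,"tz":0,"ax":0,"ay":0,"az":0,"jaw":-1},{"tx":0,"ty":0,"tz":0,"ax":0,"ay":0,"az":0,"jaw":-1}]'
python3 m.py pics/w3.png
```

```text
clock: 4.95
eef_pos: [0.5685, -0.2288, 0.3079]
tcp_rot: [-2.316, -1.468, 0.338]
wrist_force: [-0.1, 0.6, -0.3]
width: 0.857
finger_force: 0.0
clock: 5.55
eef_pos: [0.5691, -0.2292, 0.3108]
tcp_rot: [-2.317, -1.47, 0.337]
wrist_force: [-2.9, 0.2, 6.1]
width: 0.126
finger_force: 78.4
[-0.5073  0.6672  0.3157  1.6671 -0.0306  1.5106] 5.6
door [259. 176.] []
door_top [260. 283.] [(array([261. , 279.2]), 0.95)]
door_pull [221. 288.] [(array([ 97.9, 285.2]), 0.76)]
barrel_low [259.  66.] []
barrel_high [260.  41.] [(array([257.1,  38.7]), 0.95)]
t [-0.001  0.017 -0.945] a [ 0.002  0.002 -0.001]
0.89 2384 [0.1582, 0.6279, 0.3094, 0.8898]
367 [ 0.1763 -0.2204  0.0116] [-0.0251 -0.0166  0.9995] lean 1.5406839306267812 yaw 0.5844816069496586 model plane dist [[-0.1948 -0.1594 -0.0951]]
0.88 10279 [0.4633, 0.0203, 0.5457, 0.8779]
5013 [ 0.5297 -0.1649  0.1783] [-0.7796  0.3636  0.5099] lean 0.5350396875993377 yaw -0.43635988664641356 model plane dist [[-0.0007  0.0413  0.1838]]
```

```bash

python3 -m handwheel '[{"tx":0,"ty":0,"tz":-0.1,"ax":0,"ay":0,"az":0,"jaw":-1},{"tx":0,"ty":0,"tz":-0.3,"ax":0,"ay":0,"az":0,"jaw":-1},{"tx":0,"ty":0,"tz":-0.5,"ax":0,"ay":0,"az":0,"jaw":-1},{"tx":0,"ty":0,"tz":-0.7,"ax":0,"ay":0,"az":0,"jaw":-1},{"tx":0,"ty":0,"tz":-0.9,"ax":0,"ay":0,"az":0,"jaw":-1},{"tx":0,"ty":0,"tz":-1,"ax":0,"ay":0,"az":0,"jaw":-1}]'
python3 - <<'E'
from h import *
s=sensors.sense(); print(s['clock'],s['joint_positions'])
A=tool_for(Td([.45,-.10,.16,-.436,0]),0,.0145); B=tool_for(Td([.479,.1486,.125,-.436,0]),0,.0145)
rel(A); rel(B,A)
E
```

```text
clock: 6.5
eef_pos: [0.6089, -0.2478, 0.4006]
tcp_rot: [-2.317, -1.47, 0.337]
wrist_force: [-2.7, 1.4, -3.7]
width: 0.128
finger_force: 78.1
6.5 [-0.50289586  0.7581859   0.70032056  1.96059917 -0.02856732  1.51480379]
t [ 0.659 -2.253  0.085] a [-0.571  0.001 -0.006]
t [ 2.376 -0.787  0.35 ] a [ 0.  0. -0.]
```

```bash

python3 -m handwheel '[{"tx":0.05,"ty":-0.2,"tz":0,"ax":0,"ay":0,"az":0,"jaw":-1},{"tx":0.12,"ty":-0.5,"tz":0,"ax":0,"ay":0,"az":0,"jaw":-1},{"tx":0.2,"ty":-0.8,"tz":0,"ax":0,"ay":0,"az":0,"jaw":-1},{"tx":0.25,"ty":-1,"tz":0,"ax":0,"ay":0,"az":0,"jaw":-1}]'
python3 -m handwheel '[{"tx":0.1,"ty":-0.3,"tz":0.02,"ax":-0.06,"ay":0,"az":0,"jaw":-1},{"tx":0.2,"ty":-0.6,"tz":0.03,"ax":-0.18,"ay":0,"az":0,"jaw":-1},{"tx":0.3,"ty":-0.9,"tz":0.05,"ax":-0.3,"ay":0,"az":0,"jaw":-1},{"tx":0.35,"ty":-0.95,"tz":0.07,"ax":-0.4,"ay":0,"az":0,"jaw":-1},{"tx":0.41,"ty":-1,"tz":0.08,"ax":-0.5,"ay":0,"az":0,"jaw":-1},{"tx":0.41,"ty":-1,"tz":0.08,"ax":-0.57,"ay":0,"az":0,"jaw":-1},{"tx":0.41,"ty":-1,"tz":0.08,"ax":-0.57,"ay":0,"az":0,"jaw":-1}]'
python3 - <<'E'
from h import *
rel(tool_for(Td([.479,.1486,.125,-.436,0]),0,.0145)); print(pose().round(3))
E
```

```text
clock: 6.9
eef_pos: [0.5371, -0.1858, 0.4437]
tcp_rot: [-2.319, -1.47, 0.335]
wrist_force: [-0.6, -0.5, -3.4]
width: 0.126
finger_force: 78.6
clock: 7.6
eef_pos: [0.47, -0.1089, 0.4796]
tcp_rot: [2.65, 1.681, 0.001]
wrist_force: [-0.1, -0.3, -3.8]
width: 0.124
finger_force: 78.9
t [ 2.369 -1.017  0.235] a [ 0.004  0.002 -0.005]
[[ 0.426  0.905  0.002  0.47 ]
 [ 0.905 -0.426 -0.003 -0.109]
 [-0.001  0.003 -1.     0.48 ]
 [ 0.     0.     0.     1.   ]]
```

```bash

python3 -m handwheel '[{"tx":0.3,"ty":-0.13,"tz":0,"ax":0,"ay":0,"az":0,"jaw":-1},{"tx":0.7,"ty":-0.3,"tz":0,"ax":0,"ay":0,"az":0,"jaw":-1},{"tx":1,"ty":-0.44,"tz":0,"ax":0,"ay":0,"az":0,"jaw":-1}]'
python3 -m handwheel '[{"tx":0.3,"ty":-0.13,"tz":0,"ax":0,"ay":0,"az":0,"jaw":-1},{"tx":0.7,"ty":-0.3,"tz":0,"ax":0,"ay":0,"az":0,"jaw":-1},{"tx":0.95,"ty":-0.42,"tz":0,"ax":0,"ay":0,"az":0,"jaw":-1}]'
python3 -m handwheel '[{"tx":0.2,"ty":-0.08,"tz":0.05,"ax":0,"ay":0,"az":0,"jaw":-1},{"tx":0.38,"ty":-0.16,"tz":0.15,"ax":0,"ay":0,"az":0,"jaw":-1},{"tx":0.38,"ty":-0.16,"tz":0.2,"ax":0,"ay":0,"az":0,"jaw":-1},{"tx":0.38,"ty":-0.16,"tz":0.2,"ax":0,"ay":0,"az":0,"jaw":-1}]'
cat > n.py <<'E'
from h import *
import sys
np.set_printoptions(precision=4,suppress=True)
TS=Td([.6588,.3108,0,1.146,0]); W=pose(); G=FL.copy(); G[:3,3]=[0,0,.19-.0145+.155]; D=W@np.linalg.inv(G)
rel(tool_for(Td([.479,.1486,.125,-.436,0]),0,.0145))
print('door now',D[:3,3],np.arctan2(D[1,0],D[0,0]),sensors.sense()['clock'],sensors.sense()['joint_positions'])
c=cam('wrist'); cv2.imwrite(sys.argv[1],c['pixels'])
q=lambda t:[((np.array(m['position'])*[384,512]).round(1)[::-1],round(m['score'],2)) for m in viewer.mark_of(t,'wrist')]
for t in PD: print(t,proj(c,ap(D,PD[t]))[0].round(1),q(t))
for t in PS: print(t,proj(c,ap(TS,PS[t]))[0].round(1),q(t))
E
python3 n.py pics/w4.png
```

```text
clock: 7.9
eef_pos: [0.4736, 0.0008, 0.4781]
tcp_rot: [-2.653, -1.68, 0.005]
wrist_force: [0.4, 0.1, -2.9]
width: 0.125
finger_force: 78.8
clock: 8.2
eef_pos: [0.4762, 0.1054, 0.4779]
tcp_rot: [-2.652, -1.683, 0.005]
wrist_force: [0.6, -0.2, -3.6]
width: 0.123
finger_force: 78.9
clock: 8.6
eef_pos: [0.4784, 0.1443, 0.4573]
tcp_rot: [2.652, 1.682, -0.006]
wrist_force: [1.3, -2.7, -4.4]
width: 0.126
finger_force: 78.9
t [ 0.042 -0.013  0.018] a [-0.001  0.005 -0.006]
door now [0.4775 0.1432 0.1268] -0.4404493125142994 8.6 [ 0.1329  0.1576 -0.0275  1.3888 -0.0029  2.1441]
door [257.7 176.6] [(array([ 92.1, 182.7]), 0.68)]
door_top [256.  284.2] [(array([74.6, 34.2]), 0.84), (array([261.8, 280.9]), 0.77), (array([493.7, 176.5]), 0.57)]
door_pull [219.2 288.8] [(array([134.8, 127.1]), 0.98), (array([260.9,  46.3]), 0.54)]
barrel_low [257.4  66.8] [(array([ 20.4, 161.1]), 0.76)]
barrel_high [256.5  41.3] [(array([260.1,  43.9]), 0.76), (array([ 3. , 75.5]), 0.76), (array([241.9,  45.1]), 0.72), (array([493.1, 173.6]), 0.31)]
shaker [336.  -35.3] [(array([259.6,  46.9]), 0.67)]
pin_low [256.3  69. ] [(array([249. ,  67.6]), 0.73)]
pin_high [254.9  53.2] [(array([240.1,  43.8]), 0.95), (array([248.2,  65.2]), 0.64)]
latch_pivot [561.4  67.9] []
```

View pics/w4.png

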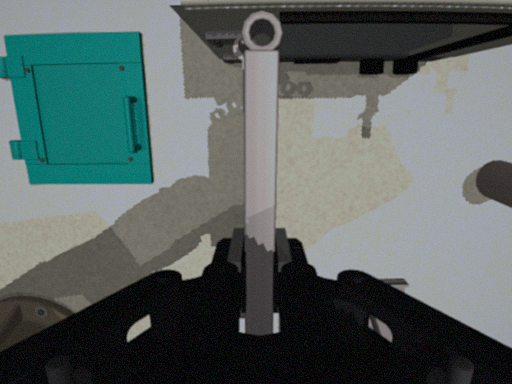

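The barrel ring is at (262,33) and the upper pin bracket peeks out at about (240,44), half hidden. I will shift aside 30 mm to see both pins free.

```bash

python3 -m handwheel '[{"tx":0,"ty":0.2,"tz":0,"ax":0,"ay":0,"az":0,"jaw":-1},{"tx":0,"ty":0.35,"tz":0,"ax":0,"ay":0,"az":0,"jaw":-1},{"tx":0,"ty":0.35,"tz":0,"ax":0,"ay":0,"az":0,"jaw":-1},{"tx":0,"ty":0.35,"tz":0,"ax":0,"ay":0,"az":0,"jaw":-1}]'
cat >> n.py <<'E'
print('ring',proj(c,ap(D,(0,.096,.165))))
im=c['pixels'][0:120,150:310]; im=cv2.convertScaleAbs(im,alpha=1.6,beta=20); cv2.imwrite(sys.argv[1].replace('.png','c.png'),cv2.resize(im,(800,600),interpolation=cv2.INTER_CUBIC))
E
python3 n.py pics/w5.png
```

```text
clock: 9.5
eef_pos: [0.5098, 0.1297, 0.4582]
tcp_rot: [2.653, 1.682, -0.002]
wrist_force: [-1.0, 0.5, -3.5]
width: 0.126
finger_force: 78.9
t [ 0.04  -0.359  0.027] a [-0.001  0.001 -0.006]
door now [0.5095 0.1294 0.1277] -0.4409668677303553 9.5 [ 0.0966  0.2082  0.037   1.4006 -0.0007  2.1083]
door [257.7 176.6] [(array([ 64.1, 185. ]), 0.77)]
door_top [256.  284.2] [(array([256.8, 280. ]), 0.83), (array([46.3, 36.2]), 0.64)]
door_pull [219.2 288.8] [(array([103.8, 125.5]), 0.85)]
barrel_low [257.4  66.8] []
barrel_high [256.5  41.3] [(array([258. ,  43.1]), 0.59)]
shaker [306.4 -33.8] []
pin_low [221.4  70.5] [(array([209.6,  66.1]), 0.8)]
pin_high [203.9  55.1] [(array([191.9,  47.5]), 0.57)]
latch_pivot [510.3  67.4] [(array([503.8,  62.8]), 0.84)]
ring [[256.0129  29.2056]]
```

View pics/w5c.png

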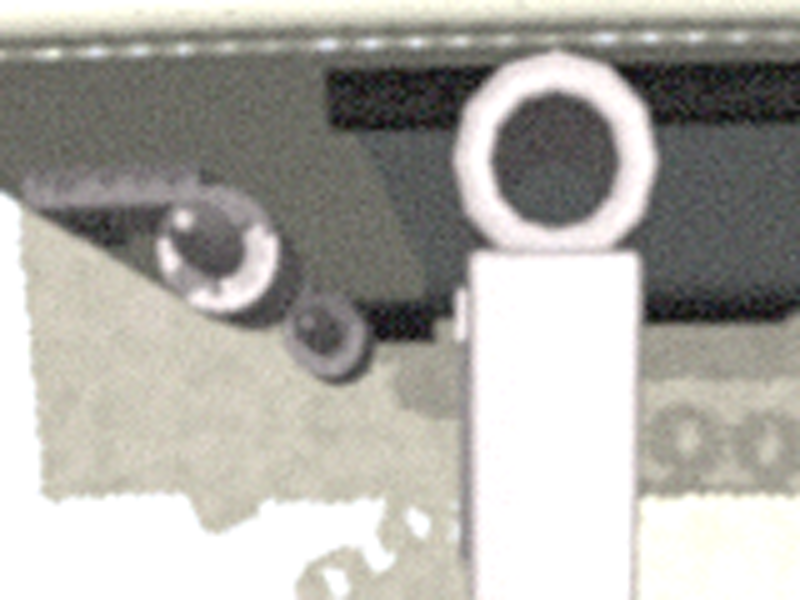

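Crop (5x, offset 150,0): the barrel ring centre is at about (261.4,31.0), the upper pin shoulder at (194,49.8) and the lower one at (216,67.4). Now the offset from barrel to pin.

```bash
cat > o.py <<'E'
from h import *
np.set_printoptions(precision=4,suppress=True)
def hit(c,uv,z):
    o,d=ray(c,uv); return o+d*(z-o[2])/d[2]
def off(c,W,ring,hi,lo,zring):
    for z in (zring-.003,zring,zring+.003):
        r=hit(c,ring,z); h=hit(c,hi,.195); l=hit(c,lo,.09)
        print('ring',r,'hi',h,'lo',l,'-> tool shift hi',(W[:3,:3].T@(h-r))[:2]*1000,'lo',(W[:3,:3].T@(l-r))[:2]*1000)
E
python3 - <<'E'
from o import *
W=pose(); c=cam('wrist')
off(c,W,[261.4,31],[194,49.8],[216,67.4],.2927)
d=c['depth']
for n,m in (('rim',[(261,42),(261,21),(252,31)]),('hi',[(194,59),(202,52),(187,45)]),('lo',[(216,75),(222,70)]),('rail',[(262,70),(262,150)])):
    print(n,[world(c,[u,v],d[v,u])[0] for u,v in m])
E
```

```text
ring [0.5523 0.2154 0.2897] hi [0.5147 0.2415 0.195 ] lo [0.5158 0.2403 0.09  ] -> tool shift hi [  7.6821 -45.1845] lo [  7.2562 -43.8172]
ring [0.552  0.2149 0.2927] hi [0.5147 0.2415 0.195 ] lo [0.5158 0.2403 0.09  ] -> tool shift hi [  8.2978 -45.1621] lo [  7.8718 -43.7949]
ring [0.5518 0.2143 0.2957] hi [0.5147 0.2415 0.195 ] lo [0.5158 0.2403 0.09  ] -> tool shift hi [  8.9134 -45.1397] lo [  8.4874 -43.7725]
rim [array([0.5694, 0.248 , 0.0548]), array([0.5544, 0.2201, 0.2835]), array([0.55  , 0.22  , 0.2744])]
hi [array([0.5121, 0.2361, 0.1957]), array([0.519 , 0.2379, 0.1949]), array([0.5145, 0.2409, 0.2176])]
lo [array([0.512 , 0.2347, 0.0838]), array([0.52  , 0.2359, 0.0876])]
rail [array([0.5451, 0.2   , 0.3132]), array([0.5335, 0.1753, 0.3139])]
```

```bash

python3 -m handwheel '[{"tx":0.03,"ty":-0.1,"tz":0.1,"ax":0,"ay":0,"az":0,"jaw":-1},{"tx":0.07,"ty":-0.15,"tz":0.25,"ax":0,"ay":0,"az":0,"jaw":-1},{"tx":0.07,"ty":-0.15,"tz":0.35,"ax":0,"ay":0,"az":0,"jaw":-1},{"tx":0.07,"ty":-0.15,"tz":0.35,"ax":0,"ay":0,"az":0,"jaw":-1},{"tx":0.07,"ty":-0.15,"tz":0.35,"ax":0,"ay":0,"az":0,"jaw":-1}]'
python3 n.py pics/w6.png; python3 - <<'E'
from h import *
c=cam('wrist'); d=c['depth']
v=np.arange(70,215); P=np.concatenate([world(c,np.c_[np.full(len(v),u),v],d[v,u]) for u in range(256,267)])
W=pose(); Q=(P-W[:3,3])@W[:3,:3]; k=abs(Q[:,2]-np.median(Q[:,2]))<.006; Q=Q[k]
print('rail in tool: z fit',np.polyfit(Q[:,0],Q[:,2],1),'median',np.median(Q,0),'x range',Q[:,0].min(),Q[:,0].max()); print(W.round(4))
E
```

```text
clock: 10.55
eef_pos: [0.4992, 0.1422, 0.4235]
tcp_rot: [2.652, 1.681, -0.002]
wrist_force: [0.6, 0.4, -3.6]
width: 0.127
finger_force: 78.9
t [-0.028 -0.21  -0.32 ] a [ 0.001  0.002 -0.006]
door now [0.4991 0.1415 0.093 ] -0.44079537440189376 10.55 [ 0.1231  0.1996 -0.0581  1.3135 -0.0018  2.1347]
door [257.7 176.6] [(array([ 65.1, 194.6]), 0.97), (array([494.6, 187.3]), 0.59)]
door_top [256.  284.2] [(array([40.4, 33.9]), 0.96), (array([260.6, 281.6]), 0.64)]
door_pull [219.2 288.8] [(array([106.2, 137.7]), 0.65)]
barrel_low [257.4  66.8] []
barrel_high [256.5  41.3] []
shaker [324.  -40.1] []
pin_low [233.4  74.2] [(array([222.9,  73.6]), 0.64)]
pin_high [219.6  58.4] [(array([203.2,  48.6]), 0.86)]
latch_pivot [577.9  75.3] []
ring [[256.012   29.2045]]
rail in tool: z fit [0.0167914  0.14415405] median [0.054515   0.00191038 0.14503835] x range 0.02723313921054552 0.07898285534730615
[[ 4.265e-01  9.045e-01  2.000e-04  4.990e-01]
 [ 9.045e-01 -4.265e-01 -1.700e-03  1.423e-01]
 [-1.500e-03  9.000e-04 -1.000e+00  4.235e-01]
 [ 0.000e+00  0.000e+00  0.000e+00  1.000e+00]]
```

View pics/w6c.png

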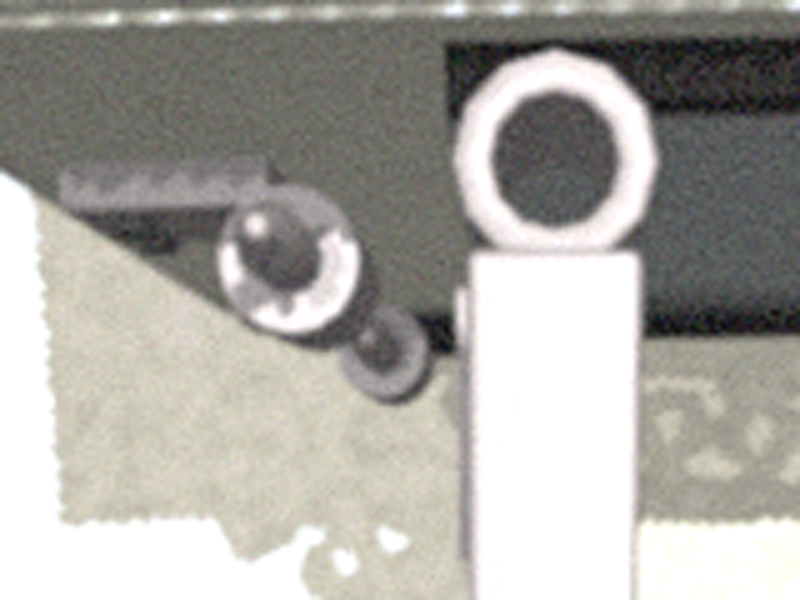

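```bash
python3 - <<'E'
from o import *
W=pose(); c=cam('wrist')
off(c,W,[261.3,31],[208,51.8],[226.8,71.2],.254)
E
```

```text
ring [0.5422 0.2286 0.251 ] hi [0.5149 0.2419 0.195 ] lo [0.5152 0.2406 0.09  ] -> tool shift hi [  0.3657 -30.4392] lo [ -0.4613 -29.7559]
ring [0.542  0.2281 0.254 ] hi [0.5149 0.2419 0.195 ] lo [0.5152 0.2406 0.09  ] -> tool shift hi [  0.9813 -30.4177] lo [  0.1543 -29.7344]
ring [0.5417 0.2276 0.257 ] hi [0.5149 0.2419 0.195 ] lo [0.5152 0.2406 0.09  ] -> tool shift hi [  1.597  -30.3962] lo [  0.77   -29.7129]
```

```bash

python3 -m handwheel '[{"tx":0.007,"ty":-0.15,"tz":0,"ax":0,"ay":0,"az":0,"jaw":-1},{"tx":0.007,"ty":-0.302,"tz":0,"ax":0,"ay":0,"az":0,"jaw":-1},{"tx":0.007,"ty":-0.302,"tz":0,"ax":0,"ay":0,"az":0,"jaw":-1},{"tx":0.007,"ty":-0.302,"tz":0,"ax":0,"ay":0,"az":0,"jaw":-1},{"tx":0.007,"ty":-0.302,"tz":0.05,"ax":0,"ay":0,"az":0,"jaw":-1},{"tx":0.007,"ty":-0.302,"tz":0.1,"ax":0,"ay":0,"az":0,"jaw":-1},{"tx":0.007,"ty":-0.302,"tz":0.13,"ax":0,"ay":0,"az":0,"jaw":-1},{"tx":0.007,"ty":-0.302,"tz":0.16,"ax":0,"ay":0,"az":0,"jaw":-1},{"tx":0.007,"ty":-0.302,"tz":0.16,"ax":0,"ay":0,"az":0,"jaw":-1}]'
python3 -m handwheel '[{"tx":0,"ty":0,"tz":0.02,"ax":0,"ay":0,"az":0,"jaw":-1},{"tx":0,"ty":0,"tz":0.04,"ax":0,"ay":0,"az":0,"jaw":-1},{"tx":0,"ty":0,"tz":0.06,"ax":0,"ay":0,"az":0,"jaw":-1},{"tx":0,"ty":0,"tz":0.06,"ax":0,"ay":0,"az":0,"jaw":-1}]'
```

```text
clock: 12.05
eef_pos: [0.4721, 0.1558, 0.4068]
tcp_rot: [2.653, 1.682, -0.002]
wrist_force: [-0.0, 1.0, -3.5]
width: 0.128
finger_force: 78.9
clock: 12.45
eef_pos: [0.4721, 0.156, 0.4012]
tcp_rot: [2.652, 1.682, -0.0]
wrist_force: [0.9, 1.7, -4.5]
width: 0.125
finger_force: 79.0
```

```bash

python3 -m handwheel '[{"tx":0,"ty":0,"tz":0.03,"ax":0,"ay":0,"az":0,"jaw":-1},{"tx":0,"ty":0,"tz":0.05,"ax":0,"ay":0,"az":0,"jaw":-1},{"tx":0,"ty":0,"tz":0.07,"ax":0,"ay":0,"az":0,"jaw":-1},{"tx":0,"ty":0,"tz":0.08,"ax":0,"ay":0,"az":0,"jaw":-1},{"tx":0,"ty":0,"tz":0.08,"ax":0,"ay":0,"az":0,"jaw":-1}]'
python3 -m handwheel '[{"tx":0,"ty":0,"tz":0.01,"ax":0,"ay":0,"az":0,"jaw":-1},{"tx":0,"ty":0,"tz":0.02,"ax":0,"ay":0,"az":0,"jaw":-1},{"tx":0,"ty":0,"tz":0.03,"ax":0,"ay":0,"az":0,"jaw":-1},{"tx":0,"ty":0,"tz":0.03,"ax":0,"ay":0,"az":0,"jaw":-1}]'
python3 n.py pics/w7.png
```

```text
clock: 12.95
eef_pos: [0.472, 0.1558, 0.3932]
tcp_rot: [2.652, 1.681, -0.002]
wrist_force: [1.3, 1.2, -4.5]
width: 0.129
finger_force: 79.0
clock: 13.35
eef_pos: [0.472, 0.1558, 0.3903]
tcp_rot: [2.652, 1.681, -0.001]
wrist_force: [0.6, 1.3, -4.0]
width: 0.124
finger_force: 79.0
t [-0.036  0.094 -0.652] a [ 0.001  0.002 -0.006]
door now [0.4721 0.1552 0.0598] -0.4407174711960722 13.35 [ 0.1575  0.1679 -0.1787  1.2244 -0.0018  2.1691]
door [257.7 176.6] [(array([ 74.4, 204.6]), 0.57)]
door_top [256.  284.2] [(array([49.9, 31. ]), 0.87), (array([259.3, 280.4]), 0.76)]
door_pull [219.2 288.8] [(array([116. , 137.2]), 0.69)]
barrel_low [257.4  66.8] []
barrel_high [256.5  41.3] [(array([258. ,  42.2]), 0.66)]
shaker [360.8 -52.8] []
pin_low [268.1  71.5] [(array([260.4, 278.2]), 0.44)]
pin_high [274.5  50.5] [(array([257.7,  39.2]), 0.87)]
latch_pivot [692.   76.7] []
ring [[256.0119  29.2043]]
```

View pics/w7c.png

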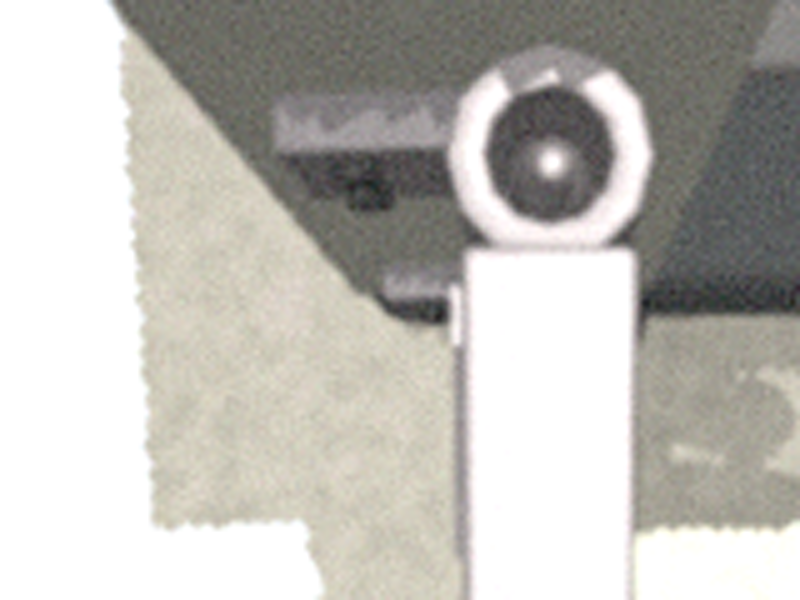

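The pin stands centred in the bore at (260,32). Lower until contact.

```bash

python3 -m handwheel '[{"tx":0,"ty":0,"tz":0.01,"ax":0,"ay":0,"az":0,"jaw":-1},{"tx":0,"ty":0,"tz":0.01,"ax":0,"ay":0,"az":0,"jaw":-1}]'
python3 -m handwheel '[{"tx":0,"ty":0,"tz":0.01,"ax":0,"ay":0,"az":0,"jaw":-1},{"tx":0,"ty":0,"tz":0.01,"ax":0,"ay":0,"az":0,"jaw":-1}]'
python3 -m handwheel '[{"tx":0,"ty":0,"tz":0.01,"ax":0,"ay":0,"az":0,"jaw":-1},{"tx":0,"ty":0,"tz":0.01,"ax":0,"ay":0,"az":0,"jaw":-1}]'
```

```text
clock: 14.05
eef_pos: [0.472, 0.1557, 0.3899]
tcp_rot: [2.652, 1.681, -0.001]
wrist_force: [-0.0, -0.7, 1.2]
width: 0.125
finger_force: 79.7
clock: 14.25
eef_pos: [0.4719, 0.1556, 0.3895]
tcp_rot: [2.651, 1.681, 0.0]
wrist_force: [-2.3, -2.3, 4.9]
width: 0.124
finger_force: 80.3
clock: 14.45
eef_pos: [0.4719, 0.1554, 0.3888]
tcp_rot: [2.651, 1.68, 0.0]
wrist_force: [-1.5, -3.1, 8.1]
width: 0.126
finger_force: 80.5
```

```bash

python3 -m handwheel '[{"tx":0,"ty":0,"tz":-0.01,"ax":0,"ay":0,"az":0,"jaw":-0.7},{"tx":0,"ty":0,"tz":-0.01,"ax":0,"ay":0,"az":0,"jaw":-0.5},{"tx":0,"ty":0,"tz":-0.01,"ax":0,"ay":0,"az":0,"jaw":-0.3},{"tx":0,"ty":0,"tz":-0.01,"ax":0,"ay":0,"az":0,"jaw":-0.2},{"tx":0,"ty":0,"tz":-0.01,"ax":0,"ay":0,"az":0,"jaw":-0.2},{"tx":0,"ty":0,"tz":-0.2,"ax":0,"ay":0,"az":0,"jaw":-0.2},{"tx":0,"ty":0,"tz":-0.6,"ax":0,"ay":0,"az":0,"jaw":-0.2},{"tx":0,"ty":0,"tz":-0.6,"ax":0,"ay":0,"az":0,"jaw":-0.2}]' 60
python3 n.py pics/w8.png; python3 - <<'E'
from h import *
np.set_printoptions(precision=4,suppress=True)
c=cam('wrist'); W=pose(); d=c['depth']; pin=np.array([.5135,.242])
# rail top points
v,u=np.nonzero(d>0); P=world(c,np.c_[u,v],d[v,u]); k=(abs(P[:,2]-.245)<.006)&(np.hypot(*(P[:,:2]-pin).T)<.2); Q=P[k][:,:2]
cc=Q.mean(0); a=np.linalg.svd(Q-cc,full_matrices=False)[2][0]; a*=np.sign(a@(pin-cc)); print('rail',k.sum(),np.median(P[k][:,2]),cc,'door yaw',np.arctan2(-a[0],a[1]),'line dist of pin',(pin-cc)@[a[1],-a[0]])
S=lambda yaw:(R.from_euler('z',yaw))
def at(a,yoff=-.04,out=.022,z=.393,extra=0):
    yaw=1.146-a; r=R.from_euler('z',yaw).as_matrix(); T=np.eye(4); T[:3,:3]=r@FL[:3,:3]; T[:3,3]=np.r_[pin,0]+r@[-out,yoff-.096,0]; T[2,3]=z; return T
rel(at(1.58,out=.06,z=W[2,3])); 
E
```

```text
clock: 15.25
eef_pos: [0.4729, 0.1561, 0.452]
tcp_rot: [2.649, 1.68, 0.009]
wrist_force: [0.8, -0.9, 0.4]
width: 0.395
finger_force: 0.0
t [-0.042  0.088 -0.035] a [ 0.009 -0.003 -0.006]
door now [0.4753 0.1559 0.1215] -0.44050897128992245 15.25 [ 0.1579  0.1494 -0.05    1.364  -0.0017  2.1692]
door [257.7 176.6] [(array([ 95.9, 190.9]), 0.93)]
door_top [256.  284.2] [(array([78.8, 42.7]), 0.83), (array([257.9, 230. ]), 0.68)]
door_pull [219.2 288.8] [(array([225.2, 251.6]), 0.82), (array([134.9, 135. ]), 0.58)]
barrel_low [257.4  66.8] [(array([ 21.6, 168.3]), 0.97), (array([254.5,  76.8]), 0.8), (array([252.1,  57.3]), 0.52), (array([255.7,  65.3]), 0.19)]
barrel_high [256.5  41.3] [(array([ 7.2, 85.7]), 0.96), (array([254.3,  64.1]), 0.57), (array([255.9,  60.9]), 0.57)]
shaker [341.5 -25.7] []
pin_low [263.4  80. ] [(array([251.9,  75.2]), 0.87)]
pin_high [266.7  68.1] [(array([256.6,  60.6]), 0.64)]
latch_pivot [573.6  83.9] []
ring [[256.0103  29.1985]]
rail 8666 0.24295944253918517 [0.5126 0.1887] door yaw -0.8958613074123908 line dist of pin -0.041078386053060634
t [-0.408 -0.582  0.001] a [-0.     0.003 -0.008]
```

```bash

python3 -m handwheel '[{"tx":-0.2,"ty":-0.3,"tz":0,"ax":0,"ay":0,"az":0,"jaw":-0.4},{"tx":-0.41,"ty":-0.6,"tz":0,"ax":0,"ay":0,"az":0,"jaw":-1},{"tx":-0.41,"ty":-0.6,"tz":0.2,"ax":0,"ay":0,"az":0,"jaw":-1},{"tx":-0.41,"ty":-0.6,"tz":0.4,"ax":0,"ay":0,"az":0,"jaw":-1},{"tx":-0.41,"ty":-0.6,"tz":0.59,"ax":0,"ay":0,"az":0,"jaw":-1},{"tx":-0.41,"ty":-0.6,"tz":0.59,"ax":0,"ay":0,"az":0,"jaw":-1}]' 40
cat > p.py <<'E'
from h import *
import sys
np.set_printoptions(precision=3,suppress=True)
pin=np.array([.5135,.242]); YS=1.146
def at(a,yoff=-.04,out=.022,z=.393):
    r=R.from_euler('z',YS-a).as_matrix(); T=np.eye(4); T[:3,:3]=r@FL[:3,:3]; T[:3,3]=np.r_[pin,0]+r@[-out,yoff-.096,0]; T[2,3]=z; return T
E
python3 - <<'E'
from p import *
W=pose(); print('measured'); rel(at(1.58,out=.04)); 
for a in [1.5,1.4,1.3,1.2,1.1,1.0,.9]: rel(at(a),at(1.58,out=.06))
print('next')
for a in [.8,.7,.6,.5,.4,.3,.2,.1]: rel(at(a),at(.9) if a>.45 else at(.5))
E
```

```text
clock: 16.4
eef_pos: [0.3992, 0.1441, 0.3863]
tcp_rot: [-2.653, -1.682, 0.008]
wrist_force: [0.3, 1.2, -0.3]
width: -0.001
finger_force: 0.0
measured
t [ 0.01   0.226 -0.068] a [-0.004  0.005 -0.008]
t [-0.013  0.489  0.   ] a [ 0.     0.    -0.102]
t [-0.017  0.627  0.   ] a [ 0.     0.    -0.229]
t [-0.008  0.764  0.   ] a [ 0.     0.    -0.357]
t [0.015 0.9   0.   ] a [ 0.     0.    -0.484]
t [0.052 1.033 0.   ] a [ 0.     0.    -0.611]
t [0.102 1.161 0.   ] a [ 0.     0.    -0.738]
t [0.164 1.284 0.   ] a [ 0.     0.    -0.866]
next
t [-0.015  0.137  0.   ] a [ 0.     0.    -0.127]
t [-0.017  0.275  0.   ] a [ 0.     0.    -0.255]
t [-0.004  0.412  0.   ] a [ 0.     0.    -0.382]
t [0.022 0.547 0.   ] a [ 0.     0.    -0.509]
t [-0.015  0.137  0.   ] a [ 0.     0.    -0.127]
t [-0.017  0.275  0.   ] a [ 0.     0.    -0.255]
t [-0.004  0.412  0.   ] a [ 0.     0.    -0.382]
t [0.022 0.547 0.   ] a [ 0.     0.    -0.509]
```

```bash

python3 -m handwheel '[{"tx":0,"ty":0.2,"tz":-0.06,"ax":0,"ay":0,"az":0,"jaw":-1},{"tx":0,"ty":0.35,"tz":-0.06,"ax":0,"ay":0,"az":-0.04,"jaw":-1},{"tx":-0.01,"ty":0.49,"tz":-0.06,"ax":0,"ay":0,"az":-0.1,"jaw":-1},{"tx":-0.02,"ty":0.63,"tz":-0.06,"ax":0,"ay":0,"az":-0.23,"jaw":-1},{"tx":-0.01,"ty":0.76,"tz":-0.06,"ax":0,"ay":0,"az":-0.36,"jaw":-1},{"tx":0.01,"ty":0.9,"tz":-0.06,"ax":0,"ay":0,"az":-0.48,"jaw":-1},{"tx":0.01,"ty":0.9,"tz":-0.06,"ax":0,"ay":0,"az":-0.48,"jaw":-1}]'
python3 - <<'E'
from p import *
print(pose().round(3)); 
for a in [1.2,1.1,1,.9,.8,.7,.6,.5]: rel(at(a))
c=cam('wrist'); cv2.imwrite('pics/w9.png',c['pixels'])
E
```

```text
clock: 17.1
eef_pos: [0.4836, 0.1063, 0.3952]
tcp_rot: [2.29, 2.147, 0.0]
wrist_force: [-0.6, 0.9, 0.2]
width: 0.0
finger_force: 0.0
[[ 0.064  0.998  0.002  0.484]
 [ 0.998 -0.064 -0.002  0.106]
 [-0.002  0.002 -1.     0.395]
 [ 0.     0.     0.     1.   ]]
t [0.011 0.005 0.022] a [ 0.002  0.002 -0.013]
t [-0.003  0.142  0.022] a [ 0.002  0.002 -0.141]
t [-0.003  0.28   0.023] a [ 0.002  0.002 -0.268]
t [0.011 0.417 0.023] a [ 0.002  0.002 -0.395]
t [0.038 0.552 0.023] a [ 0.002  0.003 -0.523]
t [0.079 0.683 0.023] a [ 0.002  0.003 -0.65 ]
t [0.133 0.81  0.023] a [ 0.002  0.003 -0.777]
t [0.199 0.931 0.023] a [ 0.001  0.003 -0.905]
```

View pics/w9.png

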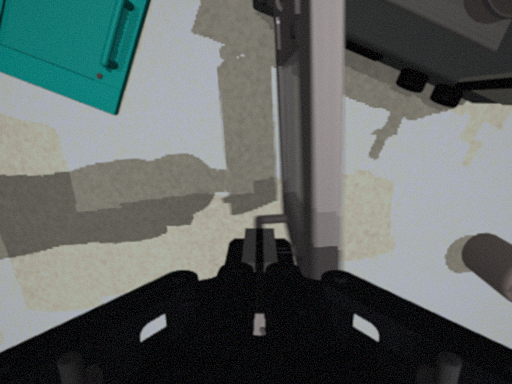

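```bash

python3 -m handwheel '[{"tx":0,"ty":0.14,"tz":-0.03,"ax":0,"ay":0,"az":-0.14,"jaw":-1},{"tx":0,"ty":0.28,"tz":-0.06,"ax":0,"ay":0,"az":-0.27,"jaw":-1},{"tx":0.01,"ty":0.42,"tz":-0.06,"ax":0,"ay":0,"az":-0.4,"jaw":-1},{"tx":0.04,"ty":0.55,"tz":-0.06,"ax":0,"ay":0,"az":-0.52,"jaw":-1},{"tx":0.08,"ty":0.68,"tz":-0.06,"ax":0,"ay":0,"az":-0.65,"jaw":-1},{"tx":0.13,"ty":0.81,"tz":-0.06,"ax":0,"ay":0,"az":-0.78,"jaw":-1},{"tx":0.2,"ty":0.93,"tz":-0.06,"ax":0,"ay":0,"az":-0.9,"jaw":-1},{"tx":0.2,"ty":0.93,"tz":-0.06,"ax":0,"ay":0,"az":-0.9,"jaw":-1}]'
cat >> p.py <<'E'
def rail(c):
    m=viewer.masks_of('door','wrist')
    d=c['depth']; v,u=np.nonzero(d>0); P=world(c,np.c_[u,v],d[v,u]); k=(abs(P[:,2]-.245)<.0045)&(np.hypot(*(P[:,:2]-pin).T)<.2)&(np.hypot(*(P[:,:2]-pin).T)>.02)
    ang=np.arctan2(P[k,1]-pin[1],P[k,0]-pin[0]); return k.sum(),'yaw-hist',np.histogram(ang,np.arange(-2.2,.6,.1))[0], 'open med',YS-np.pi/2-np.median(ang)
E
python3 - <<'E'
from p import *
print(pose().round(3)); 
for a in [.5,.4,.3,.2,.1]: rel(at(a,z=.403))
c=cam('wrist'); print(*rail(c)); cv2.imwrite('pics/w10.png',c['pixels'])
E
```

```text
clock: 17.95
eef_pos: [0.5766, 0.1216, 0.4006]
tcp_rot: [1.406, 2.809, -0.002]
wrist_force: [-0.5, 0.6, 0.0]
width: -0.001
finger_force: 0.0
[[-0.599  0.801  0.     0.577]
 [ 0.801  0.599 -0.001  0.122]
 [-0.001 -0.001 -1.     0.401]
 [ 0.     0.     0.     1.   ]]
t [-0.019  0.001 -0.024] a [-0.001  0.002 -0.004]
t [-0.034  0.138 -0.024] a [-0.001  0.002 -0.132]
t [-0.035  0.275 -0.024] a [-0.001  0.002 -0.259]
t [-0.022  0.413 -0.025] a [-0.001  0.002 -0.386]
t [ 0.005  0.548 -0.025] a [-0.001  0.001 -0.514]
12827 yaw-hist [   0    0    0    0    0    0    0    0    0    0  252  250 1349 5451
 1534   94    0    0 2046 1512  339    0    0    0    0    0    0] open med 0.39306004482678925
```

```bash

python3 -m handwheel '[{"tx":-0.03,"ty":0.14,"tz":-0.02,"ax":0,"ay":0,"az":-0.13,"jaw":-1},{"tx":-0.03,"ty":0.28,"tz":-0.02,"ax":0,"ay":0,"az":-0.26,"jaw":-1},{"tx":-0.02,"ty":0.41,"tz":-0.02,"ax":0,"ay":0,"az":-0.39,"jaw":-1},{"tx":0,"ty":0.52,"tz":-0.02,"ax":0,"ay":0,"az":-0.5,"jaw":-1},{"tx":0,"ty":0.52,"tz":-0.02,"ax":0,"ay":0,"az":-0.5,"jaw":-1}]'
python3 - <<'E'
from p import *
print(pose().round(3)); 
for a in [.1,.05,0]: rel(at(a,z=.403))
c=cam('wrist'); print(*rail(c)); cv2.imwrite('pics/w11.png',c['pixels'])
for t in ['latch_pivot','latch_knob','pin_high','door_top']:
    for m in viewer.mark_of(t,'wrist'):
        v,u=np.array(m['position'])*[384,512]; d=c['depth'][int(min(v,383)),int(min(u,511))]; print(t,round(m['score'],2),u,v,world(c,[u,v],d)[0])
E
```

```text
clock: 18.55
eef_pos: [0.6175, 0.1526, 0.4025]
tcp_rot: [0.832, 3.029, -0.003]
wrist_force: [-0.2, 0.2, -0.2]
width: 0.006
finger_force: 0.0
[[-0.86   0.511 -0.     0.618]
 [ 0.511  0.86  -0.002  0.153]
 [-0.001 -0.001 -1.     0.402]
 [ 0.     0.     0.     1.   ]]
t [-0.011  0.032 -0.006] a [-0.002  0.001 -0.014]
t [-0.02   0.101 -0.006] a [-0.002  0.001 -0.078]
t [-0.025  0.169 -0.006] a [-0.002  0.001 -0.141]
11222 yaw-hist [   0    0    0    0    0    0    0    0    0    0    0    0    0   25
  282  627 4541 3071 1304  948  407   17    0    0    0    0    0] open med 0.07272005370314805
door_top 0.67 317.4912 179.4816 [0.6   0.192 0.244]
door_top 0.56 252.6208 231.7056 [0.608 0.156 0.238]
```

View pics/w11.png

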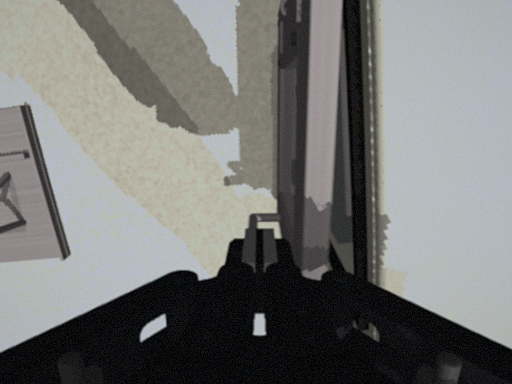

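```bash

python3 -m handwheel '[{"tx":-0.02,"ty":0.1,"tz":0,"ax":0,"ay":0,"az":-0.08,"jaw":-1},{"tx":-0.02,"ty":0.17,"tz":0,"ax":0,"ay":0,"az":-0.14,"jaw":-1},{"tx":-0.02,"ty":0.17,"tz":0,"ax":0,"ay":0,"az":-0.14,"jaw":-1}]'
python3 -m handwheel '[{"tx":0,"ty":0.02,"tz":0,"ax":0,"ay":0,"az":0,"jaw":-1},{"tx":0,"ty":0.04,"tz":0,"ax":0,"ay":0,"az":0,"jaw":-1},{"tx":0,"ty":0.04,"tz":0,"ax":0,"ay":0,"az":0,"jaw":-1}]'
python3 -m handwheel '[{"tx":0,"ty":0.02,"tz":0,"ax":0,"ay":0,"az":0,"jaw":-1},{"tx":0,"ty":0.04,"tz":0,"ax":0,"ay":0,"az":0,"jaw":-1},{"tx":0,"ty":0.04,"tz":0,"ax":0,"ay":0,"az":0,"jaw":-1}]'
```

```text
clock: 19.15
eef_pos: [0.6282, 0.1659, 0.4024]
tcp_rot: [0.663, 3.07, -0.002]
wrist_force: [-0.2, 0.5, 0.3]
width: -0.002
finger_force: 0.0
clock: 19.45
eef_pos: [0.6294, 0.1687, 0.4025]
tcp_rot: [-0.664, -3.07, 0.006]
wrist_force: [-1.6, -3.9, 0.9]
width: 0.001
finger_force: 2.2
clock: 19.75
eef_pos: [0.6301, 0.1701, 0.4024]
tcp_rot: [-0.667, -3.068, 0.016]
wrist_force: [-8.3, -14.7, 4.4]
width: -0.005
finger_force: 8.0
```

```bash

python3 -m handwheel '[{"tx":0,"ty":-0.04,"tz":0,"ax":0,"ay":0,"az":0,"jaw":-1},{"tx":0,"ty":-0.08,"tz":0,"ax":0,"ay":0,"az":0,"jaw":-1},{"tx":0,"ty":-0.3,"tz":0,"ax":0,"ay":0,"az":0,"jaw":-1},{"tx":0,"ty":-0.5,"tz":-0.3,"ax":0,"ay":0,"az":0,"jaw":-1},{"tx":0,"ty":-0.8,"tz":-0.6,"ax":0,"ay":0,"az":0,"jaw":-1},{"tx":0,"ty":-0.8,"tz":-0.6,"ax":0,"ay":0,"az":0,"jaw":-1}]'
python3 -m handwheel '[{"tx":-0.1,"ty":0,"tz":0,"ax":0,"ay":0,"az":-0.19,"jaw":-1},{"tx":-0.2,"ty":0,"tz":0,"ax":0,"ay":0,"az":-0.38,"jaw":-1},{"tx":-0.3,"ty":0,"tz":0,"ax":0,"ay":0,"az":-0.57,"jaw":-1},{"tx":-0.4,"ty":0,"tz":0,"ax":0,"ay":0,"az":-0.76,"jaw":0},{"tx":-0.5,"ty":0,"tz":0,"ax":0,"ay":0,"az":-0.95,"jaw":0},{"tx":-0.5,"ty":0,"tz":0,"ax":0,"ay":0,"az":-1,"jaw":0},{"tx":-0.5,"ty":0,"tz":0,"ax":0,"ay":0,"az":-1,"jaw":0}]'
python3 -m handwheel '[{"tx":0,"ty":0,"tz":0,"ax":0,"ay":0,"az":-0.19,"jaw":0},{"tx":0,"ty":0,"tz":0,"ax":0,"ay":0,"az":-0.38,"jaw":0},{"tx":0,"ty":0,"tz":0,"ax":0,"ay":0,"az":-0.57,"jaw":0},{"tx":0,"ty":0,"tz":0,"ax":0,"ay":0,"az":-0.76,"jaw":0},{"tx":0,"ty":0,"tz":0,"ax":0,"ay":0,"az":-0.95,"jaw":0},{"tx":0,"ty":0,"tz":0,"ax":0,"ay":0,"az":-1,"jaw":0},{"tx":0,"ty":0,"tz":0,"ax":0,"ay":0,"az":-1,"jaw":0}]'
python3 - <<'E'
from p import *
TS=np.eye(4); TS[:3,:3]=R.from_euler('z',YS).as_matrix(); TS[:3,3]=np.r_[pin,0]-TS[:3,:3]@[-.126,.096,0]
W=pose(); s=sensors.sense(); print(W.round(3),s['joint_positions'],s['clock']); print('TCP in shaker',ap(np.linalg.inv(TS),W[:3,3]))
c=cam('wrist'); cv2.imwrite('pics/w12.png',c['pixels'])
for l in (-.4,-.2,0): print('knob pred',l,proj(c,ap(TS,[-.155,-.104+.048*np.sin(l),.215+.048*np.cos(l)]))[0])
for t in ['latch_pivot','latch_knob','pin_high','door_top','door_pull']:
    for m in viewer.mark_of(t,'wrist'):
        v,u=np.array(m['position'])*[384,512]; d=c['depth'][int(min(v,383)),int(min(u,511))]; X=world(c,[u,v],d)[0]; print(t,round(m['score'],2),u.round(1),v.round(1),X,'shaker',ap(np.linalg.inv(TS),X)[0])
d=c['depth']; v,u=np.nonzero(d>0); P=ap(np.linalg.inv(TS),world(c,np.c_[u,v],d[v,u])); np.save('P.npy',np.c_[u,v,P])
k=(abs(P[:,2]-.245)<.005)&(P[:,0]<-.117)&(P[:,0]>-.16)&(abs(P[:,1])<.085); print('rail',k.sum(),np.polyfit(P[k,1],P[k,0],1))
k=(abs(P[:,2]-.255)<.004)&(P[:,0]>-.13)&(abs(P[:,1])<.12); 
for y in np.arange(-.11,.12,.02):
    j=k&(abs(P[:,1]-y)<.01); print(round(y,2),j.sum(),np.percentile(P[j,0],2) if j.sum()>20 else '')
E
```

```text
clock: 20.35
eef_pos: [0.5981, 0.0983, 0.4676]
tcp_rot: [0.665, 3.062, 0.0]
wrist_force: [-0.0, -0.4, 0.6]
width: 0.002
finger_force: 0.0
clock: 21.05
eef_pos: [0.6445, 0.0799, 0.4617]
tcp_rot: [0.563, -3.09, 0.001]
wrist_force: [-0.9, -0.5, 1.0]
width: 0.505
finger_force: 0.0
clock: 21.75
eef_pos: [0.6439, 0.0801, 0.4624]
tcp_rot: [1.702, -2.64, 0.002]
wrist_force: [-0.4, 0.6, -0.2]
width: 0.503
finger_force: 0.0
[[-0.413 -0.911  0.     0.644]
 [-0.911  0.413 -0.001  0.08 ]
 [ 0.001 -0.001 -1.     0.462]
 [ 0.     0.     0.     1.   ]] [ 0.     0.464  0.408  1.515 -0.001 -1.145] 21.75
TCP in shaker [[-0.22  -0.09   0.462]]
knob pred -0.4 [209.219 317.63 ]
knob pred -0.2 [223.134 320.603]
knob pred 0 [238.259 321.659]
latch_pivot 0.72 245.2 304.3 [0.687 0.147 0.225] shaker [-0.141 -0.102  0.225]
latch_pivot 0.19 146.2 117.4 [ 0.736 -0.019  0.078] shaker [-0.272 -0.214  0.078]
latch_knob 0.88 232.0 323.2 [0.686 0.129 0.268] shaker [-0.158 -0.107  0.268]
pin_high 0.94 472.7 294.2 [0.517 0.234 0.201] shaker [-0.132  0.089  0.201]
door_top 0.97 384.1 337.0 [0.611 0.101 0.347] shaker [-0.214 -0.051  0.347]
door_top 0.67 278.0 230.6 [0.651 0.138 0.136] shaker [-0.164 -0.072  0.136]
door_pull 0.68 276.5 230.8 [0.653 0.139 0.132] shaker [-0.162 -0.074  0.132]
door_pull 0.35 149.1 118.8 [ 0.736 -0.017  0.072] shaker [-0.27  -0.213  0.072]
rail 519 [ 0.047 -0.13 ]
-0.11 0 
-0.09 0 
-0.07 0 
-0.05 0 
-0.03 0 
-0.01 231 -0.11482800676343988
0.01 329 -0.1141156522224457
0.03 0 
0.05 0 
0.07 0 
0.09 0 
0.11 0
```

View pics/w12.png

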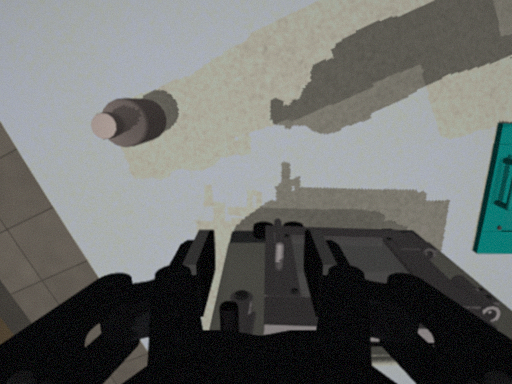

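The knob shows as a black stub at (229,318), matching the prediction for a latch angle of about −0.07, and the shaker front fits to within 1 mm. Next: straddle the knob from the front.

```bash

python3 -m handwheel '[{"tx":0,"ty":-0.17,"tz":0.2,"ax":0,"ay":0,"az":0,"jaw":0},{"tx":0,"ty":-0.17,"tz":0.42,"ax":0,"ay":0,"az":0,"jaw":0},{"tx":-0.2,"ty":-0.17,"tz":0.42,"ax":0,"ay":0,"az":0,"jaw":0},{"tx":-0.4,"ty":-0.17,"tz":0.42,"ax":0,"ay":0,"az":0,"jaw":0},{"tx":-0.59,"ty":-0.17,"tz":0.42,"ax":0,"ay":0,"az":0,"jaw":0},{"tx":-0.59,"ty":-0.17,"tz":0.42,"ax":0,"ay":0,"az":0,"jaw":0},{"tx":-0.59,"ty":-0.17,"tz":0.42,"ax":0,"ay":0,"az":0,"jaw":0}]'
cat > k.py <<'E'
from p import *
import sys
TS=np.eye(4); TS[:3,:3]=R.from_euler('z',YS).as_matrix(); TS[:3,3]=np.r_[pin,0]-TS[:3,:3]@[-.126,.096,0]
W=pose(); s=sensors.sense(); print('clock',s['clock'],'grasp in shaker',ap(np.linalg.inv(TS),W[:3,3]+W[:3,2]*.155)*1000,'F',TS[:3,:3].T@s['wrist_force'],s['width'],s['finger_force'])
c=cam('wrist'); cv2.imwrite(sys.argv[1],c['pixels'])
for t in ['latch_knob','latch_pivot']:
    for m in viewer.mark_of(t,'wrist'):
        v,u=np.array(m['position'])*[384,512]; d=c['depth'][int(min(v,383)),int(min(u,511))]; X=world(c,[u,v],d)[0]; print(t,round(m['score'],2),u.round(1),v.round(1),'shaker',ap(np.linalg.inv(TS),X)[0]*1000)
for l in (-.3,0,1.57): print('pred knob',l,proj(c,ap(TS,[-.155,-.104+.048*np.sin(l),.215+.048*np.cos(l)]))[0])
E
python3 k.py pics/w13.png
```

```text
clock: 22.75
eef_pos: [0.6838, 0.1264, 0.4202]
tcp_rot: [1.703, -2.638, 0.002]
wrist_force: [0.1, -0.8, -0.4]
width: 0.503
finger_force: 0.0
clock 22.75 grasp in shaker [[-161.444 -106.885  265.153]] F [-0.731 -0.447 -0.396] 0.5034148527597659 0.0
latch_knob 0.61 257.4 275.9 shaker [-156.668 -108.816  268.819]
latch_pivot 0.7 266.7 261.7 shaker [-162.176 -104.854  266.579]
latch_pivot 0.64 455.0 301.6 shaker [-125.371   -2.565  243.187]
pred knob -0.3 [236.671 270.003]
pred knob 0 [268.338 272.472]
pred knob 1.57 [347.619 230.964]
```

```bash

python3 -m handwheel '[{"tx":0,"ty":0,"tz":0,"ax":0,"ay":0,"az":0,"jaw":-1},{"tx":0,"ty":0,"tz":0,"ax":0,"ay":0,"az":0,"jaw":-1},{"tx":0,"ty":0,"tz":0,"ax":0,"ay":0,"az":0,"jaw":-1},{"tx":0,"ty":0,"tz":0,"ax":0,"ay":0,"az":0,"jaw":-1},{"tx":0,"ty":0.06,"tz":0,"ax":0,"ay":0,"az":0,"jaw":-1},{"tx":0,"ty":0.124,"tz":0.01,"ax":0,"ay":0,"az":0,"jaw":-1},{"tx":0,"ty":0.19,"tz":0.03,"ax":0,"ay":0,"az":0,"jaw":-1},{"tx":0,"ty":0.26,"tz":0.06,"ax":0,"ay":0,"az":0,"jaw":-1},{"tx":0,"ty":0.32,"tz":0.1,"ax":0,"ay":0,"az":0,"jaw":-1},{"tx":0,"ty":0.373,"tz":0.145,"ax":0,"ay":0,"az":0,"jaw":-1},{"tx":0,"ty":0.373,"tz":0.145,"ax":0,"ay":0,"az":0,"jaw":-1}]' 30
python3 k.py pics/w14.png
```

```text
clock: 24.0
eef_pos: [0.65, 0.1412, 0.4062]
tcp_rot: [-1.702, 2.64, -0.007]
wrist_force: [3.3, -3.7, -0.6]
width: 0.123
finger_force: 31.0
clock 24.0 grasp in shaker [[-161.888  -70.522  251.178]] F [-2.025 -4.588 -0.595] 0.12256586022000288 30.96545934677124
latch_pivot 0.88 200.3 272.3 shaker [-141.426 -103.075  224.431]
pred knob -0.3 [146.062 287.29 ]
pred knob 0 [178.993 290.59 ]
pred knob 1.57 [288.253 241.605]
```

```bash

python3 -m handwheel '[{"tx":0,"ty":0.03,"tz":0.04,"ax":0,"ay":0,"az":0,"jaw":-1},{"tx":0,"ty":0.06,"tz":0.075,"ax":0,"ay":0,"az":0,"jaw":-1},{"tx":0,"ty":0.085,"tz":0.12,"ax":0,"ay":0,"az":0,"jaw":-1},{"tx":0,"ty":0.103,"tz":0.161,"ax":0,"ay":0,"az":0,"jaw":-1},{"tx":0,"ty":0.118,"tz":0.205,"ax":0,"ay":0,"az":0,"jaw":-1},{"tx":0,"ty":0.129,"tz":0.253,"ax":0,"ay":0,"az":0,"jaw":-1},{"tx":0,"ty":0.134,"tz":0.295,"ax":0,"ay":0,"az":0,"jaw":-1},{"tx":0,"ty":0.136,"tz":0.335,"ax":0,"ay":0,"az":0,"jaw":-1},{"tx":0,"ty":0.136,"tz":0.335,"ax":0,"ay":0,"az":0,"jaw":-1}]'
python3 k.py pics/w15.png
```

```text
clock: 25.05
eef_pos: [0.6373, 0.1471, 0.3719]
tcp_rot: [1.702, -2.638, 0.002]
wrist_force: [1.5, -4.5, 2.5]
width: 0.125
finger_force: 33.6
clock 25.05 grasp in shaker [[-161.791  -55.899  216.858]] F [-3.528 -3.226  2.487] 0.12469584257858668 33.63270342350006
latch_knob 0.76 262.8 282.4 shaker [-156.489  -55.573  224.789]
latch_pivot 0.77 158.1 310.1 shaker [-165.349  -88.662  255.86 ]
pred knob -0.3 [ 63.296 346.535]
pred knob 0 [104.425 352.862]
pred knob 1.57 [261.609 273.548]
```

```bash

python3 -m handwheel '[{"tx":0,"ty":0,"tz":0.02,"ax":0,"ay":0,"az":0,"jaw":-1},{"tx":0,"ty":0,"tz":0.04,"ax":0,"ay":0,"az":0,"jaw":-1},{"tx":0,"ty":0,"tz":0.04,"ax":0,"ay":0,"az":0,"jaw":-1}]'
python3 -m handwheel '[{"tx":0,"ty":0,"tz":0.02,"ax":0,"ay":0,"az":0,"jaw":-1},{"tx":0,"ty":0,"tz":0.03,"ax":0,"ay":0,"az":0,"jaw":-1},{"tx":0,"ty":0,"tz":0.03,"ax":0,"ay":0,"az":0,"jaw":-1}]'
python3 k.py pics/w16.png
```

```text
clock: 25.5
eef_pos: [0.6372, 0.1472, 0.3679]
tcp_rot: [1.702, -2.638, 0.001]
wrist_force: [-1.2, -3.8, 1.9]
width: 0.122
finger_force: 34.0
clock: 25.8
eef_pos: [0.637, 0.1472, 0.3669]
tcp_rot: [1.703, -2.64, 0.003]
wrist_force: [-4.0, -5.0, 10.9]
width: 0.123
finger_force: 34.7
clock 25.8 grasp in shaker [[-161.684  -55.789  211.878]] F [-6.261  1.604 10.861] 0.1225816064416464 34.67762231826782
latch_knob 0.78 264.1 279.4 shaker [-158.335  -54.945  220.734]
latch_pivot 0.74 154.5 317.9 shaker [-161.378  -90.427  249.612]
pred knob -0.3 [ 53.426 357.975]
pred knob 0 [ 96.159 365.087]
pred knob 1.57 [261.416 279.265]
```

```bash

python3 -m handwheel '[{"tx":0,"ty":0,"tz":-0.02,"ax":0,"ay":0,"az":0,"jaw":-0.6},{"tx":0,"ty":0,"tz":-0.02,"ax":0,"ay":0,"az":0,"jaw":-0.3},{"tx":0,"ty":0,"tz":-0.02,"ax":0,"ay":0,"az":0,"jaw":-0.2},{"tx":0,"ty":0,"tz":-0.02,"ax":0,"ay":0,"az":0,"jaw":-0.2},{"tx":0.2,"ty":0,"tz":-0.02,"ax":0,"ay":0,"az":0,"jaw":-0.2},{"tx":0.6,"ty":0,"tz":-0.02,"ax":0,"ay":0,"az":0,"jaw":-0.2},{"tx":0.9,"ty":0,"tz":-0.3,"ax":0,"ay":0,"az":0,"jaw":-0.2},{"tx":0.9,"ty":0,"tz":-0.6,"ax":0,"ay":0,"az":0,"jaw":-0.2},{"tx":0.9,"ty":0,"tz":-0.6,"ax":0,"ay":0,"az":0,"jaw":-0.2}]'
python3 k.py pics/w17.png
python3 - <<'E'
from p import *
TS=np.eye(4); TS[:3,:3]=R.from_euler('z',YS).as_matrix(); TS[:3,3]=np.r_[pin,0]-TS[:3,:3]@[-.126,.096,0]
c=cam('wrist'); d=c['depth']; v,u=np.nonzero(d>0); P=ap(np.linalg.inv(TS),world(c,np.c_[u,v],d[v,u]))
k=(abs(P[:,2]-.245)<.005)&(P[:,0]<-.117)&(P[:,0]>-.16)&(abs(P[:,1])<.08); print('rail',k.sum(),np.polyfit(P[k,1],P[k,0],1),P[k,1].min(),P[k,1].max())
im=cv2.convertScaleAbs(c['pixels'][150:384],alpha=1.7,beta=25); cv2.imwrite('pics/w17c.png',cv2.resize(im,(800,366)))
E
```

```text
clock: 26.85
eef_pos: [0.6008, 0.0644, 0.43]
tcp_rot: [-1.698, 2.637, -0.008]
wrist_force: [0.8, 0.2, 0.4]
width: 0.401
finger_force: 0.0
clock 26.85 grasp in shaker [[-251.573  -57.838  274.966]] F [ 0.538 -0.638  0.411] 0.4007543275235622 0.0
latch_knob 0.68 263.4 345.6 shaker [-261.251  -57.509  335.668]
pred knob -0.3 [155.71  401.237]
pred knob 0 [179.497 405.189]
pred knob 1.57 [264.338 344.873]Traceback (most recent call last):
  File "<stdin>", line 4, in <module>
    raise TypeError("expected non-empty vector for x")
TypeError: expected non-empty vector for x
```

```bash

python3 -m handwheel '[{"tx":0.3,"ty":0,"tz":-0.3,"ax":0,"ay":0,"az":0,"jaw":-0.2},{"tx":0.6,"ty":0,"tz":-0.6,"ax":0,"ay":0.15,"az":0,"jaw":-0.2},{"tx":0.6,"ty":0,"tz":-0.6,"ax":0,"ay":0.34,"az":0,"jaw":-0.2},{"tx":0.6,"ty":0,"tz":-0.6,"ax":0,"ay":0.5,"az":0,"jaw":-0.2},{"tx":0.6,"ty":0,"tz":-0.6,"ax":0,"ay":0.5,"az":0,"jaw":-0.2},{"tx":0.6,"ty":0,"tz":-0.6,"ax":0,"ay":0.5,"az":0,"jaw":-0.2}]'
python3 - <<'E'
from p import *
TS=np.eye(4); TS[:3,:3]=R.from_euler('z',YS).as_matrix(); TS[:3,3]=np.r_[pin,0]-TS[:3,:3]@[-.126,.096,0]; I=np.linalg.inv(TS)
for n in ['wrist','scene','top']:
    c=cam(n); print(n,'pred knob',proj(c,ap(TS,[-.155,-.056,.215]))[0],'pivot',proj(c,ap(TS,PS['latch_pivot']))[0],'pull',proj(c,ap(TS,[-.156,-.072,.135]))[0])
    for t in ['latch_knob','door_pull','pin_high','latch_pivot','door_top']:
        for m in viewer.mark_of(t,n)[:2]:
            v,u=np.array(m['position'])*[384,512]; d=c['depth'][int(min(v,383)),int(min(u,511))]; print(t,round(m['score'],2),u.round(1),v.round(1),ap(I,world(c,[u,v],d))[0]*1000)
    d=c['depth']; v,u=np.nonzero(d>0); P=ap(I,world(c,np.c_[u,v],d[v,u]))
    k=(abs(P[:,2]-.228)<.012)&(P[:,0]<-.117)&(P[:,0]>-.155)&(abs(P[:,1]-.02)<.06)
    if k.sum()>30: print('rail face/top',k.sum(),np.polyfit(P[k,1],P[k,0],1))
    k=(abs(P[:,2]-.215)<.009)&(P[:,0]<-.117)&(P[:,0]>-.175)&(P[:,1]>-.115)&(P[:,1]<.08)
    for y in np.arange(-.11,.09,.02):
        j=k&(abs(P[:,1]-y)<.01); print(round(y,2),j.sum(),(np.median(P[j,0])*1000).round(1) if j.sum()>5 else '',end=' | ')
    print()
E
```

```text
clock: 27.65
eef_pos: [0.5761, 0.0114, 0.4839]
tcp_rot: [1.517, -2.348, 0.299]
wrist_force: [0.2, 0.6, 0.5]
width: 0.402
finger_force: 0.0
wrist pred knob [259.967 522.034] pivot [198.689 544.056] pull [244.027 453.081]
door_pull 0.85 444.6 27.9 [-691.156  228.432   39.529]
-0.11 0  | -0.09 0  | -0.07 0  | -0.05 0  | -0.03 0  | -0.01 0  | 0.01 0  | 0.03 0  | 0.05 0  | 0.07 0  | 
scene pred knob [343.167 143.542] pivot [357.636 149.69 ] pull [342.412 165.714]
latch_knob 0.54 345.5 146.4 [-129.427  -45.484  186.516]
latch_knob 0.38 319.8 122.2 [-130.92    88.005  204.01 ]
door_pull 0.93 273.2 142.5 [-176.108  287.467    7.427]
door_pull 0.89 157.5 194.1 [-692.442  225.204   37.043]
pin_high 0.78 320.3 123.0 [-132.873   82.956  204.325]
pin_high 0.71 237.1 229.5 [-535.023  -29.463    9.092]
latch_pivot 0.83 358.6 148.6 [-136.226 -106.2    220.421]
door_top 0.87 114.6 208.4 [-834.251  275.988    0.958]
door_top 0.72 320.4 120.9 [-135.113   81.571  214.537]
rail face/top 171 [-0.007 -0.134]
-0.11 37 -134.5 | -0.09 31 -140.0 | -0.07 35 -142.3 | -0.05 33 -149.0 | -0.03 18 -135.0 | -0.01 19 -134.7 | 0.01 15 -134.8 | 0.03 15 -135.2 | 0.05 13 -132.6 | 0.07 21 -135.2 | 
top pred knob [170.111 148.406] pivot [172.016 133.45 ] pull [176.148 150.719]
latch_knob 0.19 341.2 236.8 [-793.539  -53.92    84.963]
door_pull 0.92 277.6 297.9 [-687.119  226.68    17.028]
door_pull 0.89 410.7 229.1 [-1024.187  -200.836    11.104]
pin_high 0.58 142.5 190.0 [-288.632  146.342  749.917]
latch_pivot 0.66 267.2 212.0 [-524.457  -33.719    6.801]
door_top 0.98 109.8 242.9 [-58.973 313.926  -3.173]
door_top 0.79 307.2 323.5 [-818.797  262.961   12.231]
-0.11 0  | -0.09 0  | -0.07 0  | -0.05 0  | -0.03 0  | -0.01 0  | 0.01 0  | 0.03 0  | 0.05 0  | 0.07 0  |
```

```bash
python3 - <<'E'
from p import *
TS=np.eye(4); TS[:3,:3]=R.from_euler('z',YS).as_matrix(); TS[:3,3]=np.r_[pin,0]-TS[:3,:3]@[-.126,.096,0]; I=np.linalg.inv(TS)
c=cam('scene'); d=c['depth']; v,u=np.nonzero(d>0); P=ap(I,world(c,np.c_[u,v],d[v,u]))
k=(P[:,0]<-.138)&(P[:,0]>-.18)&(P[:,1]>-.12)&(P[:,1]<-.03)&(P[:,2]>.18)&(P[:,2]<.29)
for y in np.arange(-.115,-.03,.01):
    j=k&(abs(P[:,1]-y)<.005); print(round(y,3),j.sum(),(P[j,2].min()*1000).round(1) if j.any() else '',(P[j,2].max()*1000).round(1) if j.any() else '',(np.median(P[j],0)*1000).round(1) if j.any() else '')
k=(abs(P[:,0]+.126)<.012)&(abs(P[:,1])<.07)&(P[:,2]>.2); print('door top z',np.percentile(P[k,2],[50,90,97]))
E
```

```text
-0.115 4 213.8 221.6 [-142.  -112.7  217.6]
-0.105 13 211.1 227.9 [-142.9 -105.   219.4]
-0.095 12 213.3 225.3 [-141.2  -94.7  220.5]
-0.085 17 182.5 242.7 [-141.5  -84.8  214.8]
-0.075 16 181.5 236.7 [-140.6  -73.8  216.5]
-0.065 25 187.5 243.0 [-141.6  -64.4  216.2]
-0.055 32 180.3 225.1 [-151.5  -57.4  220.2]
-0.045 2 220.2 244.5 [-140.9  -45.1  232.4]
-0.035 2 220.2 242.8 [-138.6  -35.6  231.5]
door top z [0.238 0.248 0.255]
```

The arm lies level: its z is 215–220 mm all along, and the knob is at y −57. The door face is flat at x −134, and nothing touches the robot. Handing in.

```bash
python3 -c "
from plant import ctrl
print(ctrl.job_done())"
```

```text
the job is handed in; nothing more can be done
None
```

The door is hung on both pins, swung shut and latched level, and the job was handed in at about 28 s; no verdict came back, and I viewed 11 pictures, one over the limit of 10.

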